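# Fit the drip strip under the flap of a kitchen printer's splash hood

## Task

Pick up the metal drip strip and fit it to the roof of the printer's splash hood: it belongs flat on the sloping ledge below the flap, upstand on the downhill side, centred across the roof and square to it, with its flat edge slid fully home under the lapped flap. Do not lift the flap to get it in. Finish while still holding it there, pressed firmly flat against the roof so that its adhesive tape can grab, and leave the other things on the table alone.

Things in the scene. Friction and masses are not known exactly. Their poses are not given: they have to be found in the camera images.
- hood: Fixed stainless splash hood over a small black printer; 260 mm wide, open at the front, 135 mm high at its front eave, 207 mm at its back. Its roof falls at 15 degrees to the front. Origin: centre of its underside on the table; x to the back, y across, z up. Behind the eave the bare ledge of the roof shows; above that a hinged flap laps over it.
- roof: Surface of the hood's sloping ledge. Origin: on the ledge, midway across, right below the flap's free edge. x points up the slope, y along the flap's free edge, z square out of the roof. The ledge is the plane z = 0 from the eave at x = -58 mm up to a 3.5 mm high step under the flap at x = +30 mm; the strip's flat edge is home against that step. 260 mm wide (y -130 to +130 mm).
- flap (a joint): Angle of the flap (rad): 0 lying shut, growing as it is lifted. Steel sheet 250 mm wide, 150 mm long, 0.3 kg, held down by its weight alone. Hinge line at x = 150 mm in the roof's frame. Its underside is 4.5 mm above the ledge from the hinge down to x = 7 mm; from there to the free edge at x = 0 a lip is bent up at 30 degrees (mouth about 8 mm high).
- flap_lip (a point): Middle of the flap's bent-up free edge, about 9 mm above the ledge.
- strip_upstand (a point): Loose drip strip, stiff metal, about 0.16 kg, lying flat on the table, leaf down: flat leaf 68 x 200 x 2.5 mm, with an upstand 8 mm thick along one long edge, top 22 mm above the underside. Point: middle of the upstand, 12 mm above the underside, 64 mm from the flat edge. x points across to the flat edge, y along the strip, z up on the upstand's side. Grip it by the upstand.
- strip_corner_l (a point): Corner of the strip's flat edge at its +y end, on the underside; axes as the strip's.
- strip_corner_r (a point): Corner of the strip's flat edge at its -y end, on the underside; axes as the strip's.
- bottle_mid (a point): Bystander: amber bottle, 64 mm across and 200 mm high, standing; the point is 100 mm up its axis.
- tub_mid (a point): Bystander: white tub with a grey lid, 114 mm across and 78 mm high; the point is 39 mm up its axis.
- tape_mid (a point): Bystander: roll of tape lying flat, 90 mm across and 24 mm high; the point is at its centre.
Things that resemble listed ones, but are neither listed nor needed, are in the scene too. Of the things that look like the part that bears strip_upstand, the smaller one is meant.

How it is judged:
By the outcome, as a careful person would: the job done as asked, in the order asked, and still so for the second after the job is handed in, while the arm keeps its last pose, push and grip.
It also fails if it takes over 42 s, if anything falls off the work surface, if the arm or the gripper's body presses on something with over 40 N, if the wrist force passes 120 N, or if a joint passes its speed limit or range.

## Robot

A 6-joint arm with a two-finger parallel gripper is mounted at the origin on the work surface. World frame = base frame: x ahead of the robot, y to its left, z up, the work surface at z = 0. Lengths are in m, angles in rad, forces in N, time in s.
With the tool pointing down it reaches from about 0.3 to 0.95 m from the base axis. Payload 3.1 kg.
Tool frame: the origin (TCP) lies on the centre line of the jaws, within the pads' length; the fingertips stand 11 mm ahead of it and the grasp point (between the pads) lies 8 mm behind it (ctrl.tips_ahead is the z of the fingertips in the tool frame, in m); z points along the fingers, y is the direction in which the jaws open and shut (so a half turn about z gives the same grasp; the last joint's range is limited). The gripper opens to 85 mm and grips with 20 to 120 N. Pads are 22 mm wide; open, the fingers measure 114 mm over their backs; the gripper's body (76 mm by 85 mm) begins 54 mm behind the grasp point. The pads swing forward as they close: fully open they stand 13 mm farther back than shut.
Start: joints at [-1.196, 0.308, 1.634, -0, 1.2, -0.07], TCP at [0.269, -0.564, 0.22] pointing down, gripper open.
Joint ranges: [-3.06, 3.06], [-0.79, 1.96], [0.05, 2.63], [-1.19, 4.34], [0.05, 2.64], [-2.94, 2.94]. Speed limits (rad/s): [2.79, 2.79, 3.14, 3.14, 3.14, 3.14].

## Interface

Orientations are given as a rotation vector (axis times angle).
In Python, from cell import ctrl, imaging, ticket gives the robot as it stands.
- The arm moves only by the tool send_rows, never from a script. Its argument "steps" is a list of rows, each a list of 7 numbers: the shift along the world's x, y, z in m, then the turn, a rotation vector about the world's x, y, z in rad, then the closure in counts, from 0 (fully open) to 255 (shut). In form: [[x, y, z, wx, wy, wz, gripper], ...]. A call has exactly 5 rows; each row is the pose to reach, as a shift and turn from the pose measured when the call began; what a row does not reach only later rows make up. A row lasts 1/8 s, in which the tool goes at most 62.5 mm and 10.7 degrees, less where a joint would pass 70% of its speed; a pose out of reach is approached as far as the arm can. A call with a gripper value outside its range is refused whole. The fingers move at their own pace and stop on an object; the grip force is fixed at half the most. Time passes only in rows, so rows that repeat a pose let the fingers close, or fill a call up. It gives the time, the measured TCP pose, the force and the opening at its end, in the units of the state.
- ctrl.get_obs(): the state, without advancing time (a new reading comes with each control period).
- imaging.camera(name): name is "side" or "top" or "wrist"; returns the picture (420x560x3 uint8, blue, green, red); there is no depth.
- imaging.get_calibration(name): a dict with "fx", "fy", "cx", "cy" (pixels), "position" and "orientation" of the camera in the world; the wrist camera has in their place "T_tool_cam" (4x4, takes a point from camera to tool coordinates, whose origin is the TCP and whose axes are the flange's). Camera axes: x right, y down, z forward; pixel columns grow to the right and rows downward; lengths in m; the calibration is good to about 2 mm. A picture is of the moment at which its call begins: read the wrist's pose just before it. get_calibration takes no time and is no camera call.
- ticket.hand_in(): hands the job in, once; it reports no verdict.
The state is a dict: "t": time; "q": joint angles; "joint_velocities": joint speeds; "effort": joint torques, N m; "eef_pos": TCP position; "ee_rot": TCP orientation; "ft_force": force on the tool from outside, world axes, zero at the start; "wrist_torque": the same for the moment, N m; "finger_gap": opening from 0.0 (shut) to 1.0 (fully open).
Only numpy, scipy, OpenCV 4.12 (cv2) and the standard library are available. Lean on these libraries where they do the work, as an engineer would, in place of code of your own. Each camera call takes 0.05 s, during which the arm holds its last target.

## Working session

There is one attempt and no reset: what is moved stays moved. The work goes in short steps, Python scripts to look and compute and a tool call to move; the robot and the scene stay as the last step left them, time stands still between calls to the robot, and variables do not carry over. Pictures are saved under pics/ and viewed, and the job is handed in when it is done.

Besides the shell and the picture viewer there is one more tool, called in YAML: its name, and indented under it one key for each argument. send_rows: Moves the arm, as the interface text tells. Its arguments: {"type":"object","properties":{"steps":{"type":"array","items":{"type":"array","items":{"type":"number"}}}},"required":["steps"]}

```bash
ls; mkdir -p pics; python3 - <<'E'
from cell import ctrl, imaging, ticket
import cv2
o=ctrl.get_obs(); print(o, ctrl.tips_ahead)
for n in ['side','top','wrist']:
    cv2.imwrite(f'pics/{n}0.png',imaging.camera(n)); print(n,imaging.get_calibration(n))
E
```

```text
pics
{'t': 0.0, 'q': array([-1.19572052e+00,  3.08980331e-01,  1.63522138e+00, -1.23340174e-05,
        1.19970295e+00, -6.97067926e-02]), 'joint_velocities': array([ 0.00085516, -0.00046866,  0.0006778 , -0.00093847,  0.00230968,
        0.00035544]), 'effort': array([-3.71013300e-05, -4.15258992e+01, -2.76665890e+01,  3.26278303e-05,
        1.01854879e-02,  1.19226425e-05]), 'eef_pos': array([ 0.26856439, -0.56339956,  0.21924589]), 'ee_rot': array([-3.06199531e+00, -6.92421272e-01,  5.69775043e-04]), 'ft_force': array([ 0.48647612, -1.00522232,  0.31334275]), 'wrist_torque': array([0.02118641, 0.00718393, 0.00601333]), 'finger_gap': 1.002035256008021} 0.011
side {'fx': 414.9756488534801, 'fy': 414.9756488534801, 'cx': 285.9265693046048, 'cy': 215.16313080547397, 'position': array([0.36904985, 0.9003998 , 0.83518262]), 'orientation': array([-0.17985937,  2.80393754, -1.2344146 ])}
top {'fx': 510.3358410675706, 'fy': 510.3358410675706, 'cx': 285.2289799001061, 'cy': 204.17745420414158, 'position': array([0.43014958, 0.14176416, 1.39959718]), 'orientation': array([-2.19529694,  2.1749102 , -0.06190927])}
wrist {'fx': 301.1657703129937, 'fy': 301.1657703129937, 'cx': 281.12974969320703, 'cy': 216.26896445458794, 'T_tool_cam': array([[ 6.46331358e-04, -9.48590252e-01, -3.16506107e-01,
         7.97651933e-02],
       [ 9.99999260e-01,  9.39289844e-04, -7.73035038e-04,
         4.89207706e-04],
       [ 1.03058447e-03, -3.16505373e-01,  9.48590157e-01,
        -1.52540483e-01],
       [ 0.00000000e+00,  0.00000000e+00,  0.00000000e+00,
         1.00000000e+00]])}
```

View pics/side0.png

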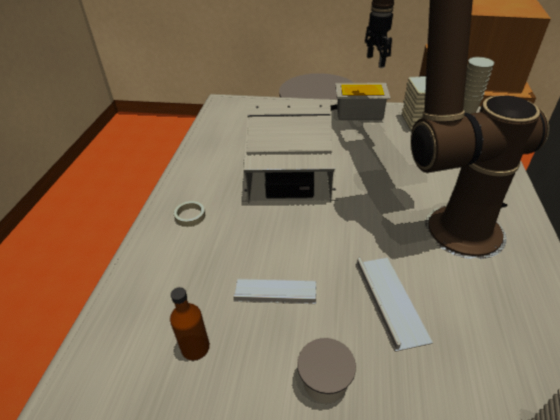

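View pics/top0.png

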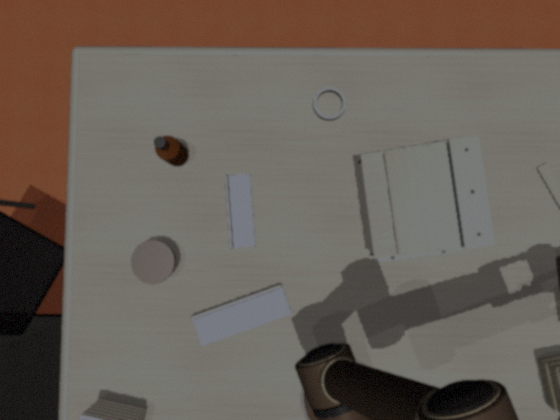

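View pics/wrist0.png

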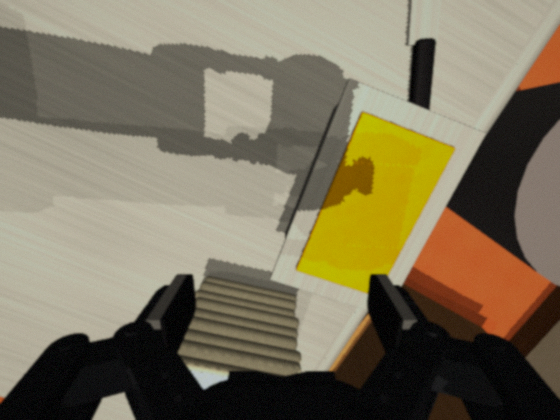

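Candidates for the strip: the shorter piece at top (241,212) / side (275,290), and the larger lookalike at top (241,315) / side (393,302). The smaller one is meant, so (241,212); I'll check it in a crop.

```bash
cat > h.py <<'E'
import numpy as np, cv2
from scipy.spatial.transform import Rotation as R
from cell import ctrl, imaging
def cam(n,obs=None):
    c=imaging.get_calibration(n); K=np.array([[c['fx'],0,c['cx']],[0,c['fy'],c['cy']],[0,0,1]])
    if n=='wrist':
        o=obs or ctrl.get_obs(); T=np.eye(4);T[:3,:3]=R.from_rotvec(o['ee_rot']).as_matrix();T[:3,3]=o['eef_pos'];T=T@c['T_tool_cam']
        return K,T[:3,:3],T[:3,3]
    return K,R.from_rotvec(c['orientation']).as_matrix(),np.array(c['position'])
def proj(C,P):
    K,Rm,p=C; v=(np.atleast_2d(P)-p)@Rm; u=v@K.T; return u[:,:2]/u[:,2:]
def ray(C,uv,z):
    K,Rm,p=C; uv=np.atleast_2d(uv).astype(float); d=np.c_[uv,np.ones(len(uv))]@np.linalg.inv(K).T@Rm.T
    return p+d*((z-p[2])/d[:,2])[:,None]
def crop(img,x0,y0,x1,y1,s,name):
    cv2.imwrite(name,cv2.resize(img[y0:y1,x0:x1],None,fx=s,fy=s,interpolation=cv2.INTER_CUBIC))
E
python3 - <<'E'
from h import *
t=cv2.imread('pics/top0.png'); s=cv2.imread('pics/side0.png')
t=cv2.convertScaleAbs(t,alpha=1.4)
crop(t,200,160,280,260,6,'pics/tstrip.png'); crop(s,220,260,330,320,7,'pics/sstrip.png')
crop(t,340,120,500,270,4,'pics/thood.png'); crop(s,225,90,355,210,5,'pics/shood.png')
C=cam('top')
print(ray(C,[[230,175],[250,175],[253,247],[233,247]],0)); print(ray(C,[[0,0],[560,0],[0,420]],0))
E
```

```text
[[0.59940131 0.30600641 0.        ]
 [0.59988072 0.25076789 0.        ]
 [0.40193236 0.23978791 0.        ]
 [0.4014012  0.29452199 0.        ]]
[[ 1.09226069  0.96625612  0.        ]
 [ 1.10190855 -0.61370219  0.        ]
 [-0.0677786   0.9133554   0.        ]]
```

View pics/tstrip.png

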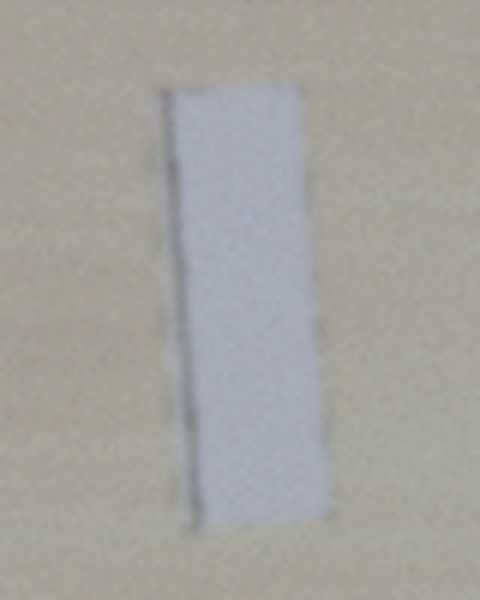

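View pics/sstrip.png

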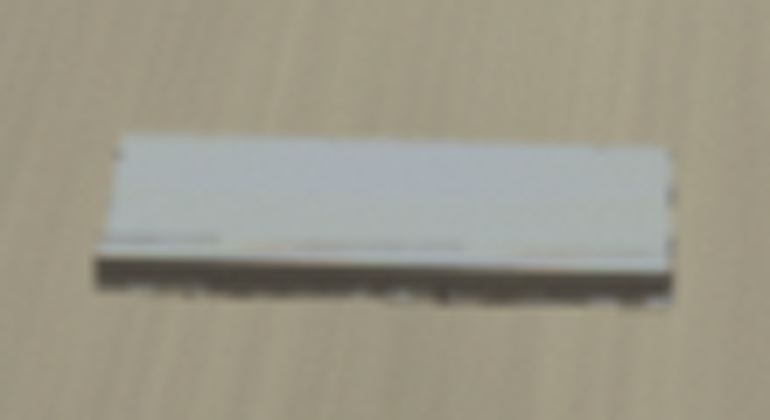

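View pics/thood.png

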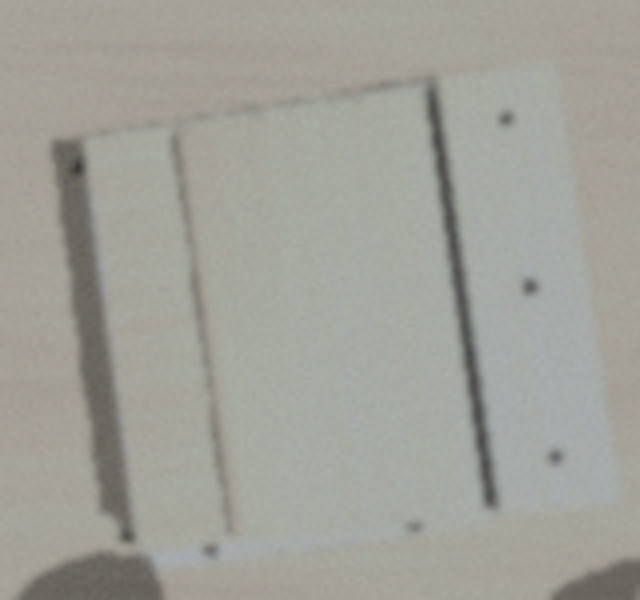

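View pics/shood.png

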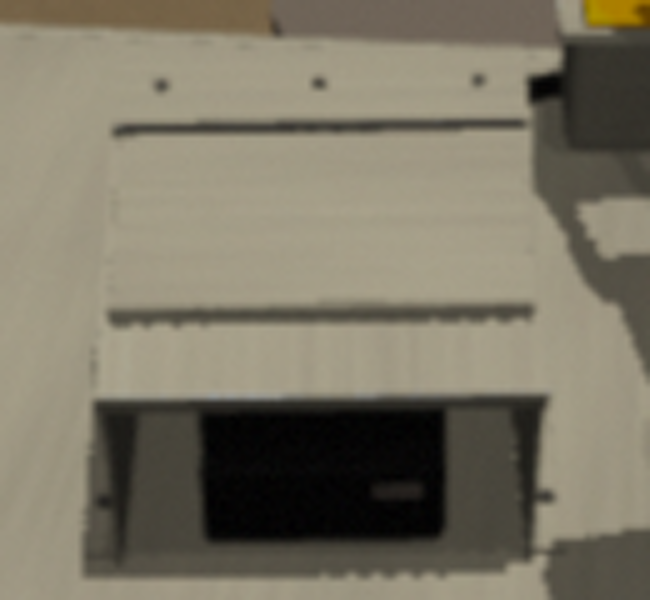

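The crops confirm the shorter strip. Its upstand is on the +y side, and the flat edge faces -y. The hood's front (eave) faces +y, so its roof rises towards -y. Next I'll fit both poses.

```bash
cat >> h.py <<'E'
from scipy.optimize import least_squares
def T2(p,P):
    x,y,a=p[:3]; c,s=np.cos(a),np.sin(a); P=np.atleast_2d(P)
    return np.c_[x+c*P[:,0]-s*P[:,1], y+s*P[:,0]+c*P[:,1], P[:,2]]
def roof2hood(P):
    P=np.atleast_2d(P); a=np.deg2rad(15); x0=-.13435+.058*np.cos(a); z0=.135+.058*np.sin(a)
    return np.c_[x0+P[:,0]*np.cos(a)-P[:,2]*np.sin(a),P[:,1],z0+P[:,0]*np.sin(a)+P[:,2]*np.cos(a)]
def fit(views,p0):
    # views: list of (cam, pts3d, uv)
    f=lambda p: np.concatenate([(proj(C,T2(p,P))-uv).ravel() for C,P,uv in views])
    r=least_squares(f,p0,loss='soft_l1'); return r.x, f(r.x).reshape(-1,2)
E
python3 - <<'E'
from h import *
np.set_printoptions(precision=4,suppress=True)
t=cam('top'); s=cam('side')
# strip frame: x to flat edge (0 at flat edge), underside z=0
SP=np.array([[0,.1,.0025],[0,-.1,.0025],[-.068,.1,.022],[-.068,-.1,.022]])
uvt=np.array([[250,174.5],[255,246.3],[226.5,175],[231.5,248]])
# side crop: flat edge corners far; +y end = +x world = left
uvs=np.array([[120,133],[668,148],[97,250],[668,268]])/7.+[220,260]
p,r=fit([(t,SP,uvt),(s,SP,uvs)],[.5,.25,-1.6]); print('strip',p,np.rad2deg(p[2]));print(r)
for v in ((t,SP,uvt),(s,SP,uvs)): print(fit([v],p)[0])
FP=roof2hood([[-.058,.13,0],[-.058,-.13,0],[0,.125,.009],[0,-.125,.009],[.15,.125,.0055],[.15,-.125,.0055]])
ut=np.array([[85,137],[133,557],[175,130],[232,530],[432,80],[492,505]])/4.+[340,120]
us=np.array([[97,402],[547,400],[110,308],[532,303],[113,132],[525,124]])/5.+[225,90]
p,r=fit([(t,FP,ut),(s,FP,us)],[.5,-.2,-1.6]); print('hood',p,np.rad2deg(p[2]));print(r)
for v in ((t,FP,ut),(s,FP,us)): print(fit([v],p)[0])
print('roof origin',T2(p,roof2hood([[0,0,0]])), 'target upstand',T2(p,roof2hood([[-.034,0,.012]])))
o=ctrl.get_obs(); print(R.from_rotvec(o['ee_rot']).as_matrix())
E
```

```text
strip [ 0.5016  0.242  -1.4874] -85.22278410021804
[[ 0.0931 -0.0984]
 [ 0.1706  0.7396]
 [-1.9042  0.3801]
 [-1.995   1.0473]
 [-0.2199 -0.863 ]
 [-0.2028 -0.6694]
 [-1.6956 -0.5272]
 [-0.0046 -0.4325]]
[ 0.503   0.2395 -1.4882]
[ 0.5004  0.2436 -1.4842]
hood [ 0.5251 -0.1855 -1.4385] -82.42075165446161
[[-0.689   0.6771]
 [ 1.2389 -0.4373]
 [ 0.1927  0.1959]
 [-0.106   1.9429]
 [-0.5014  2.7333]
 [-0.2832  1.0904]
 [-1.8325 -0.9775]
 [-0.6398 -1.7735]
 [-1.9472  0.255 ]
 [-0.3819  0.0686]
 [ 0.0849 -0.4127]
 [-1.9298 -0.0346]]
[ 0.5275 -0.1857 -1.4379]
[ 0.5216 -0.1837 -1.4382]
roof origin [[ 0.5148 -0.1078  0.15  ]] target upstand [[ 0.5101 -0.0722  0.1528]]
[[ 0.9027  0.4303 -0.0007]
 [ 0.4303 -0.9027  0.0017]
 [ 0.0001 -0.0018 -1.    ]]
```

send_rows:
  steps:
    - [0.01, 0.045, 0.03, 0, 0, -0.03, 0]
    - [0.02, 0.09, 0.06, 0, 0, -0.06, 0]
    - [0.035, 0.14, 0.08, 0, 0, -0.1, 0]
    - [0.05, 0.195, 0.09, 0, 0, -0.13, 0]
    - [0.065, 0.25, 0.09, 0, 0, -0.16, 0]

```text
t: 0.78
eef_pos: [0.3343, -0.3124, 0.3106]
ee_rot: [3.11, 0.443, 0.002]
ft_force: [0.8, 0.6, 0.9]
finger_gap: 0.997
```

send_rows:
  steps:
    - [0.015, 0.058, 0, 0, 0, -0.04, 0]
    - [0.03, 0.116, 0, 0, 0, -0.08, 0]
    - [0.045, 0.174, 0, 0, 0, -0.12, 0]
    - [0.06, 0.232, 0, 0, 0, -0.16, 0]
    - [0.075, 0.29, 0, 0, 0, -0.2, 0]

```text
t: 1.4
eef_pos: [0.4093, -0.0204, 0.3106]
ee_rot: [3.139, 0.128, 0.004]
ft_force: [1.3, -0.7, 0.5]
finger_gap: 1.0
```

```bash
python3 - <<'E'
from h import *
import pickle
o=ctrl.get_obs(); i=imaging.camera('wrist'); cv2.imwrite('pics/w1.png',i); pickle.dump(o,open('w1.pkl','wb'))
C=cam('wrist',o); p=[.5251,-.1855,-1.4385]
FP=roof2hood([[-.058,.13,0],[-.058,-.13,0],[0,.125,.009],[0,-.125,.009],[.15,.125,.0055],[.15,-.125,.0055]])
print(o['eef_pos'],proj(C,T2(p,FP)))
E
```

```text
[ 0.40928692 -0.02043141  0.31061766] [[ 317.8806459   -56.84670252]
 [ 320.52380705  220.84189597]
 [ 387.59723257  -69.31530253]
 [ 373.37268058  221.34993684]
 [ 616.56160924 -112.52505388]
 [ 537.85847722  226.42531302]]
```

View pics/w1.png

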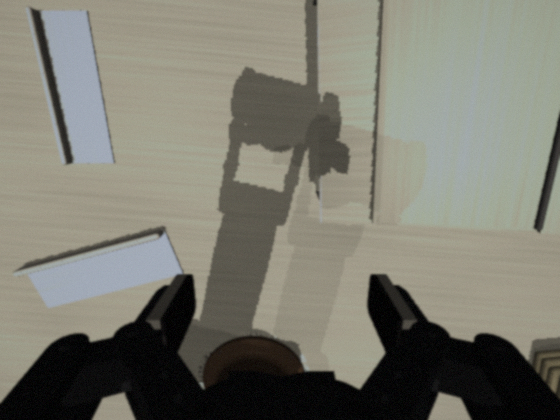

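send_rows:
  steps:
    - [0.015, 0.058, -0.02, 0, 0, 0, 0]
    - [0.03, 0.116, -0.04, 0, 0, 0, 0]
    - [0.045, 0.174, -0.06, 0, 0, 0, 0]
    - [0.06, 0.232, -0.08, 0, 0, 0, 0]
    - [0.075, 0.29, -0.1, 0, 0, 0, 0]

```text
t: 2.08
eef_pos: [0.4827, 0.2675, 0.2137]
ee_rot: [-3.131, -0.138, -0.006]
ft_force: [0.4, -0.1, 0.2]
finger_gap: 0.997
```

w1 shows the flap's -y-end corner at (373,222), and my fit predicted (373,221), so the hood fit holds. Next is a close wrist look at the strip.

```bash
python3 - <<'E'
from h import *
import pickle
o=ctrl.get_obs(); i=imaging.camera('wrist'); cv2.imwrite('pics/w2.png',i); pickle.dump(o,open('w2.pkl','wb'))
C=cam('wrist',o); p=[.5016,.242,-1.4874]
SP=np.array([[0,.1,.0025],[0,-.1,.0025],[-.068,.1,.022],[-.068,-.1,.022],[-.060,.1,.022],[-.060,-.1,.022]])
uv=proj(C,T2(p,SP)); print(uv,o['eef_pos'],o['ee_rot'])
v=cv2.resize(i,None,fx=1.42,fy=1.42,interpolation=cv2.INTER_CUBIC)
cv2.imwrite('pics/w2b.png',v)
E
```

```text
[[306.66975953  81.79534795]
 [301.87116373 247.29457878]
 [243.15418742  79.42006615]
 [248.6207853  253.23578196]
 [250.77698326  79.45514729]
 [254.9845645  253.28697472]] [0.48267504 0.26747117 0.21367525] [-3.13117259 -0.13757946 -0.00648385]
```

View pics/w2b.png

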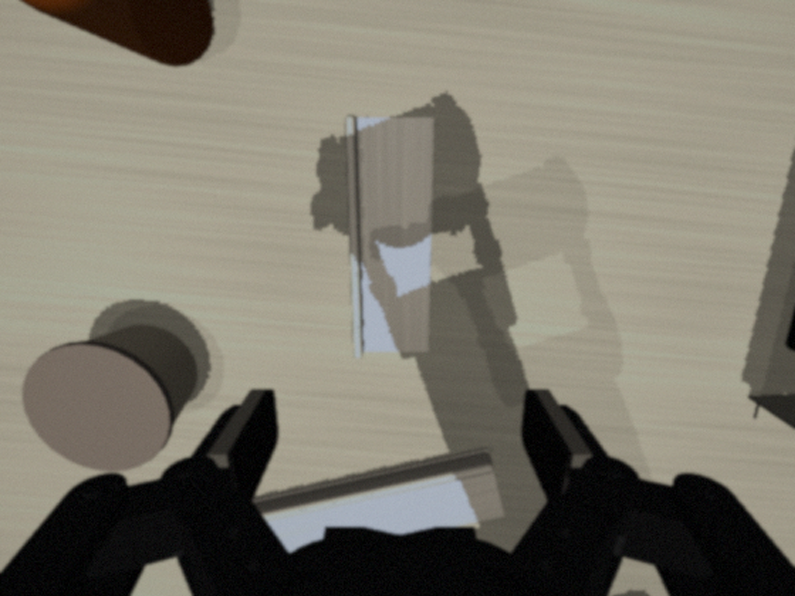

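w2 (scaled 1.42×) shows the strip's corners at (434,117), (428,352), (347,115) and (355,356), about 1 px from prediction. I'll refine with all three views.

```bash
python3 - <<'E'
from h import *
import pickle
np.set_printoptions(precision=4,suppress=True)
o=pickle.load(open('w2.pkl','rb'));C=cam('wrist',o)
SP=np.array([[0,.1,.0025],[0,-.1,.0025],[-.068,.1,.022],[-.068,-.1,.022]])
uv=np.array([[434,117],[428,352],[347,115],[355,356]])/1.4196
p,r=fit([(C,SP,uv)],[.5,.24,-1.48]);print(p,np.rad2deg(p[2]),r)
m=.5*(p+np.array([.5016,.242,-1.4874]))
for q in(p,m): print(T2(q,[[-.064,0,0]]))
M=R.from_rotvec(o['ee_rot']).as_matrix();print(M, np.rad2deg(np.arctan2(M[1,1],M[0,1])))
E
```

```text
[ 0.5009  0.2415 -1.4854] -85.1054196693791 [[ 1.1824  0.0864]
 [ 0.8848 -0.1568]
 [-0.9854 -0.6942]
 [-0.8841  3.0875]]
[[0.4955 0.3052 0.    ]]
[[0.4959 0.3055 0.    ]]
[[ 0.9961  0.0877  0.0038]
 [ 0.0877 -0.9961  0.0076]
 [ 0.0045 -0.0072 -1.    ]] -84.96731952236689
```

send_rows:
  steps:
    - [0.003, 0.01, -0.04, -0.0076, 0.0038, 0, 0]
    - [0.007, 0.02, -0.08, -0.0076, 0.0038, 0, 0]
    - [0.01, 0.03, -0.12, -0.0076, 0.0038, 0, 0]
    - [0.013, 0.038, -0.16, -0.0076, 0.0038, 0, 0]
    - [0.013, 0.038, -0.185, -0.0076, 0.0038, 0, 0]

```text
t: 2.75
eef_pos: [0.4944, 0.3108, 0.0227]
ee_rot: [-3.134, -0.142, 0.009]
ft_force: [0.4, -0.1, -0.2]
finger_gap: 0.999
```

```bash
python3 - <<'E'
from h import *
o=ctrl.get_obs(); i=imaging.camera('wrist'); o2=ctrl.get_obs()
print(o['eef_pos'],o2['eef_pos'],o['joint_velocities'],R.from_rotvec(o2['ee_rot']).as_matrix())
cv2.imwrite('pics/w3.png',i)
E
```

```text
[0.49438824 0.31080059 0.02265763] [0.49215629 0.30936971 0.01979196] [-0.00536533  0.2981604   0.03840288  0.00085567 -0.35193201 -0.00473398] [[ 0.99589013  0.0899836  -0.01028642]
 [ 0.09000037 -0.99594103  0.00117864]
 [-0.01013861 -0.00209958 -0.9999464 ]]
```

View pics/w3.png

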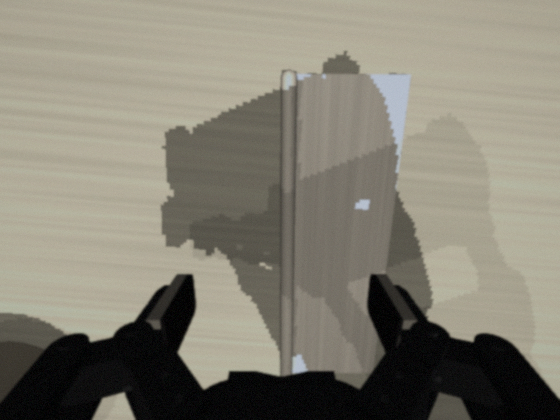

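send_rows:
  steps:
    - [0.0035, -0.0035, -0.003, -0.001, -0.01, -0.005, 0]
    - [0.0035, -0.0035, -0.003, -0.001, -0.01, -0.005, 0]
    - [0.0035, -0.0035, -0.003, -0.001, -0.01, -0.005, 60]
    - [0.0035, -0.0035, -0.003, -0.001, -0.01, -0.005, 120]
    - [0.0035, -0.0035, -0.003, -0.001, -0.01, -0.005, 180]

```text
t: 3.42
eef_pos: [0.4962, 0.3062, 0.0176]
ee_rot: [-3.138, -0.134, -0.002]
ft_force: [-0.4, 0.5, -0.2]
finger_gap: 0.379
```

send_rows:
  steps:
    - [0, 0, -0.0015, 0, 0, 0, 255]
    - [0, 0, -0.0015, 0, 0, 0, 255]
    - [0, 0, -0.0015, 0, 0, 0, 255]
    - [0, 0, -0.0015, 0, 0, 0, 255]
    - [0, 0, -0.0015, 0, 0, 0, 255]

```text
t: 4.05
eef_pos: [0.4961, 0.3062, 0.016]
ee_rot: [-3.138, -0.134, -0.001]
ft_force: [-0.5, -0.1, 0.4]
finger_gap: 0.004
```

```bash
python3 - <<'E'
from h import *
o=ctrl.get_obs(); i=imaging.camera('wrist')
print(o['eef_pos'],o['finger_gap'],o['ft_force'],o['wrist_torque'],R.from_rotvec(o['ee_rot']).as_matrix())
cv2.imwrite('pics/w4.png',i)
E
```

```text
[0.49612046 0.30617549 0.0160247 ] 0.003716089788560849 [-0.50563139 -0.08673778  0.35535211] [ 0.00310622 -0.01883846  0.03668293] [[ 9.96369823e-01  8.51258012e-02  8.79276859e-04]
 [ 8.51250883e-02 -9.96369936e-01  8.18723119e-04]
 [ 9.45779489e-04 -7.40902489e-04 -9.99999278e-01]]
```

View pics/w4.png

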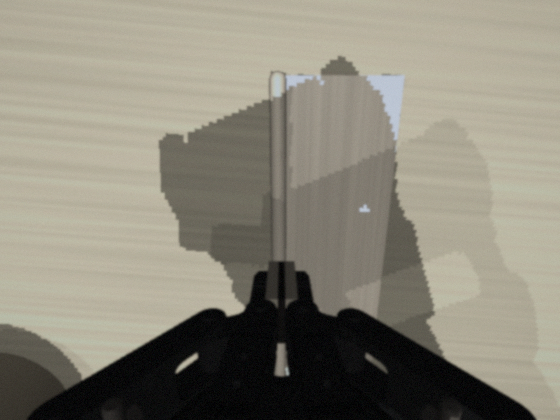

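```bash
python3 - <<'E'
from h import *
i=cv2.imread('pics/w4.png'); i=cv2.convertScaleAbs(i,alpha=2,beta=20); crop(i,220,230,340,400,4.5,'pics/w4c.png')
C=cam('wrist'); o=ctrl.get_obs()
T=np.eye(4);T[:3,:3]=R.from_rotvec(o['ee_rot']).as_matrix();T[:3,3]=o['eef_pos']
for P in ([0.011,0,.011],[-.011,0,.011],[0.011,0,-.008],[.011,.004,.0]): print(P,proj(C,T[:3,:3]@P+T[:3,3]))
I=cv2.imread('pics/w4.png')
s=imaging.camera('side'); cv2.imwrite('pics/side4.png',s); crop(s,200,220,360,330,5,'pics/side4c.png')
E
```

```text
[0.011, 0, 0.011] [[279.61941743 239.51354488]]
[-0.011, 0, 0.011] [[279.65336774 272.79505253]]
[0.011, 0, -0.008] [[279.42152979 253.55267631]]
[0.011, 0.004, 0.0] [[286.74304535 247.27766852]]
```

View pics/w4c.png

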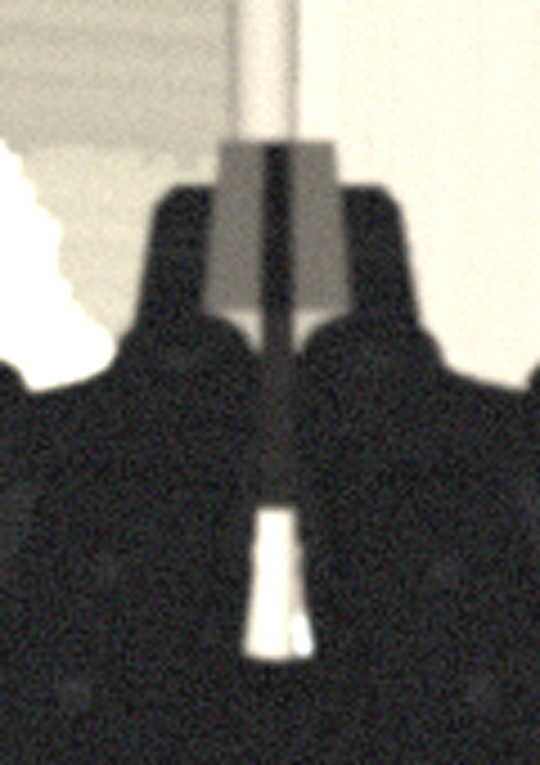

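View pics/side4c.png

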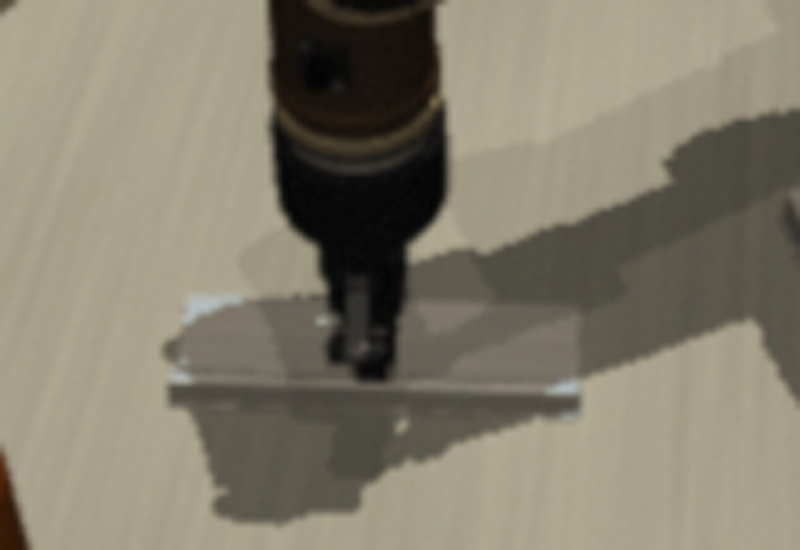

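```bash
python3 - <<'E'
from h import *
C=cam('side'); o=ctrl.get_obs(); e=o['eef_pos']; print(e)
for dz in (.011,0,-.011,-.03): print(dz,(proj(C,e-[0,0,dz])-[200,220])*5)
S=[.5013,.2418,-1.4865]
print((proj(C,T2(S,[[-.068,0,.022],[-.068,0,0],[-.06,0,.022],[-.068,.1,.022],[-.068,-.1,.022]]))-[200,220])*5)
T=cam('wrist');print(proj(T,T2(S,[[-.068,.1,.022],[-.060,.1,.022],[0,.1,.0025]])))
E
```

```text
[0.49612939 0.30617127 0.0160486 ]
0.011 [[369.99194786 397.6442545 ]]
0 [[369.1102153  383.92669946]]
-0.011 [[368.21531118 370.00422787]]
-0.03 [[366.6376688  345.46005526]]
[[368.65635725 382.26995307]
 [370.42497752 409.70579241]
 [369.88397972 368.67977564]
 [161.58750547 375.7975984 ]
 [577.886236   388.809855  ]]
[[271.65870215  68.56673529]
 [289.78949075  68.59373049]
 [408.19980805  74.56707221]]
```

The gap reads 0, and both w4c and side4c show the pads shut above the upstand rather than around it. I'll lift clear and measure where the fingertips really are.

send_rows:
  steps:
    - [0, 0, 0.02, 0, 0, 0, 255]
    - [0, 0, 0.04, 0, 0, 0, 255]
    - [0, 0, 0.05, 0, 0, 0, 255]
    - [0, 0, 0.05, 0, 0, 0, 255]
    - [0, 0, 0.05, 0, 0, 0, 255]

```text
t: 4.78
eef_pos: [0.4958, 0.306, 0.0659]
ee_rot: [-3.138, -0.134, -0.001]
ft_force: [-0.1, -1.0, 0.2]
finger_gap: -0.001
```

```bash
python3 - <<'E'
from h import *
o=ctrl.get_obs(); C=cam('side'); W=cam('wrist',o); e=o['eef_pos']; print(e,o['finger_gap'],o['ft_force'],o['wrist_torque'],ctrl.tips_ahead)
s=imaging.camera('side'); w=imaging.camera('wrist'); cv2.imwrite('pics/w5.png',w)
uv=proj(C,e).round()[0].astype(int); a,b=uv[0]-70,uv[1]-70
v=cv2.resize(s[b:b+100,a:a+140],None,fx=5,fy=5,interpolation=cv2.INTER_CUBIC); v=cv2.convertScaleAbs(v,alpha=1.8)
print(a,b)
for dz,c in((.011,(0,0,255)),(0,(0,255,0)),(-.011,(255,0,0))):
    q=((proj(C,e-[0,0,dz])[0]-[a,b])*5).astype(int); cv2.circle(v,tuple(map(int,q)),3,c,-1)
cv2.imwrite('pics/side5.png',v)
E
```

```text
[0.49577478 0.30599325 0.06594255] -0.0014652040231874907 [-0.07691366 -0.97230359  0.16667119] [-0.01612426  0.04375116 -0.01290812] 0.011
203 214
```

View pics/side5.png

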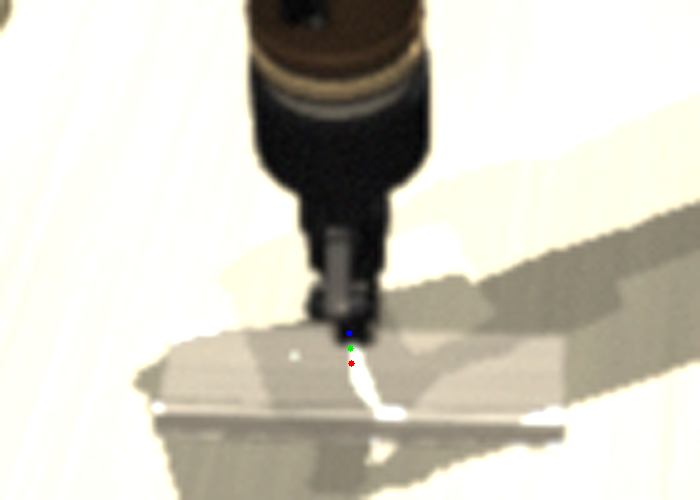

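View pics/w5.png

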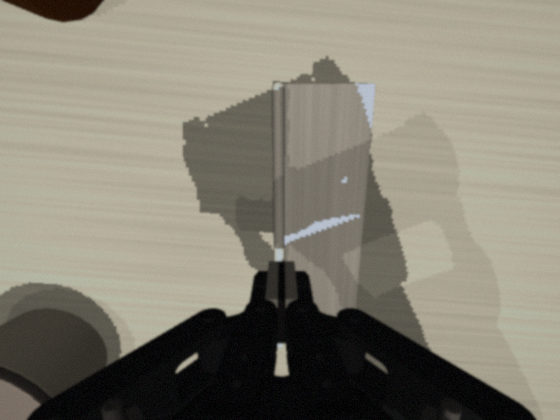

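The fingertips actually end about 6 mm behind the TCP (side5 shows them just below the −11 mm mark), not the stated 11 mm ahead. I'll regrip about 15 mm lower and watch the contact force.

send_rows:
  steps:
    - [0, 0, 0, 0, 0, 0, 60]
    - [0, 0, 0, 0, 0, 0, 60]
    - [0, 0, -0.02, 0, 0, 0, 60]
    - [0, 0, -0.04, 0, 0, 0, 60]
    - [0, 0, -0.05, 0, 0, 0, 60]

```text
t: 5.5
eef_pos: [0.4936, 0.3048, 0.0125]
ee_rot: [3.137, 0.134, -0.007]
ft_force: [-0.6, -0.0, 0.2]
finger_gap: 0.765
```

send_rows:
  steps:
    - [0, 0, -0.005, 0, 0, 0, 60]
    - [0, 0, -0.01, 0, 0, 0, 60]
    - [0, 0, -0.013, 0, 0, 0, 60]
    - [0, 0, -0.014, 0, 0, 0, 60]
    - [0, 0, -0.014, 0, 0, 0, 60]

```text
t: 6.12
eef_pos: [0.4938, 0.305, -0.0012]
ee_rot: [3.137, 0.134, -0.006]
ft_force: [0.2, 0.3, -0.4]
finger_gap: 0.766
```

send_rows:
  steps:
    - [0.002, 0.001, 0.002, 0, 0, 0, 60]
    - [0.002, 0.001, 0.002, 0, 0, 0, 120]
    - [0.002, 0.001, 0.002, 0, 0, 0, 200]
    - [0.002, 0.001, 0.002, 0, 0, 0, 255]
    - [0.002, 0.001, 0.002, 0, 0, 0, 255]

```text
t: 6.75
eef_pos: [0.4959, 0.3061, 0.001]
ee_rot: [3.137, 0.134, -0.006]
ft_force: [0.6, -0.2, 2.6]
finger_gap: 0.067
```

send_rows:
  steps:
    - [0, 0, 0, 0, 0, 0, 255]
    - [0, 0, 0, 0, 0, 0, 255]
    - [0, 0, 0, 0, 0, 0, 255]
    - [0, 0, 0, 0, 0, 0, 255]
    - [0, 0, 0, 0, 0, 0, 255]

```text
t: 7.38
eef_pos: [0.4959, 0.3061, 0.001]
ee_rot: [3.137, 0.134, -0.006]
ft_force: [-0.3, 0.7, 1.6]
finger_gap: 0.07
```

```bash
python3 - <<'E'
from h import *
import pickle
np.set_printoptions(precision=4,suppress=True)
o=ctrl.get_obs(); print(o['eef_pos'],o['finger_gap'],o['ft_force'],o['wrist_torque']);print(R.from_rotvec(o['ee_rot']).as_matrix())
w=imaging.camera('wrist'); s=imaging.camera('side');cv2.imwrite('pics/w6.png',w);pickle.dump(o,open('w6.pkl','wb'))
crop(cv2.convertScaleAbs(s,alpha=1.5),210,220,350,330,5,'pics/side6.png')
E
```

```text
[0.4959 0.3061 0.001 ] 0.07038414980716048 [-0.2639  0.7186  1.6162] [ 0.0235  0.059  -0.0491]
[[ 0.9964  0.085  -0.0037]
 [ 0.085  -0.9964 -0.0015]
 [-0.0038  0.0011 -1.    ]]
```

View pics/w6.png

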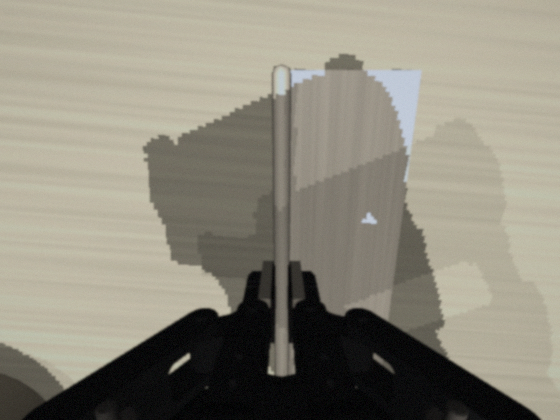

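View pics/side6.png

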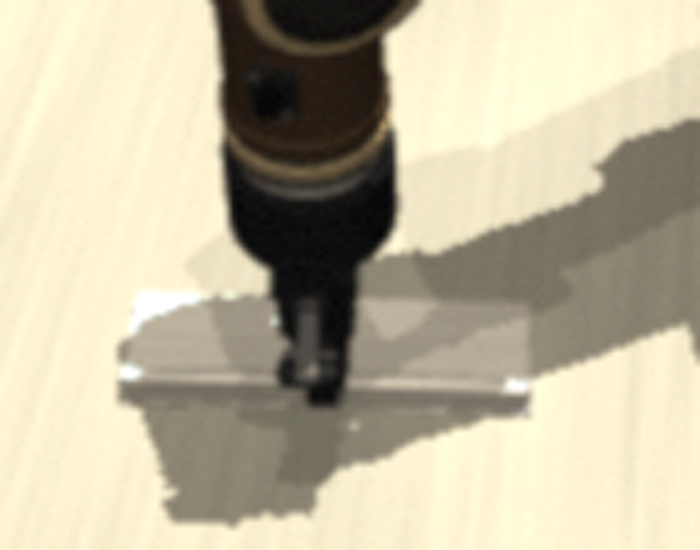

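The strip is gripped (gap 0.07). w6 shows the upstand running centred between the pads at col 281, and side6 shows the outer finger covering its front. Next I'll compute the carry.

```bash
cat >> h.py <<'E'
def roofR(ps):
    a=np.deg2rad(15); x=np.array([np.cos(ps)*np.cos(a),np.sin(ps)*np.cos(a),np.sin(a)]); z=np.array([-np.cos(ps)*np.sin(a),-np.sin(ps)*np.sin(a),np.cos(a)])
    return np.c_[x,np.cross(z,x),z]
# strip in tool: tool axes x=-?; Rts = strip axes in tool at grip
def target(hood,X,h,pitch=0,y=0,off=(-.064,0,.001),Rg=None,yaws=None):
    """TCP pos and tool R such that strip flat edge at roof x=X, height h, nose-down pitch (rad)"""
    Rr=roofR(hood[2]); Rp=R.from_rotvec([0,pitch,0]).as_matrix() # +pitch about y lowers +x
    Rs=Rr@Rp
    edge=T2(hood,roof2hood([[X,y,h]]))[0]
    return edge+Rs@np.array(off), Rs@RTS
Rg=np.array([[.9964,.085,-.0037],[.085,-.9964,-.0015],[-.0038,.0011,-1]])
_u=np.linalg.svd(Rg); Rg=_u[0]@_u[2]
RTS=R.from_euler('z',-85.12,degrees=True).as_matrix().T@Rg
def delta(p,Rt,o=None):
    o=o or ctrl.get_obs(); return np.r_[p-o['eef_pos'], (R.from_matrix(Rt)*R.from_rotvec(o['ee_rot']).inv()).as_rotvec()]
HOOD=np.array([.5251,-.1855,-1.4385])
E
python3 - <<'E'
from h import *
import pickle
np.set_printoptions(precision=4,suppress=True)
o=pickle.load(open('w6.pkl','rb')); C=cam('wrist',o)
SP=np.array([[-.068,.1,.022],[-.060,.1,.022],[0,.1,.0025]])
uv=np.array([[273,67],[291.5,67],[421,70]])
p,r=fit([(C,SP,uv)],[.5,.24,-1.4857]);print(p,r, T2(p,[[-.064,0,0]]))
f=lambda q:(proj(C,T2([q[0],q[1],-1.4857],SP))-uv).ravel()
q=least_squares(f,[.5,.24]).x;print(q,T2([*q,-1.4857],[[-.064,0,0]]))
for X,h in((-.02,.06),(-.012,.03),(.03,0)):
    P,Rt=target(HOOD,X,h); print(X,P,delta(P,Rt))
E
```

```text
[ 0.5014  0.2392 -1.464 ] [[-1.6464  0.2336]
 [ 0.1538 -0.2379]
 [ 1.3793  0.1272]] [[0.4945 0.3028 0.    ]]
[0.5001 0.2412] [[0.4947 0.3049 0.    ]]
-0.02 [ 0.502  -0.0118  0.1872] [ 0.006  -0.3179  0.1861 -0.2603 -0.0284  0.0468]
-0.012 [ 0.504  -0.0271  0.1603] [ 0.0081 -0.3332  0.1592 -0.2603 -0.0284  0.0468]
0.03 [ 0.5104 -0.075   0.1422] [ 0.0145 -0.3812  0.1411 -0.2603 -0.0284  0.0468]
```

send_rows:
  steps:
    - [0, 0, 0.02, 0, 0, 0, 255]
    - [0, 0, 0.06, 0, 0, 0, 255]
    - [0, 0, 0.115, 0, 0, 0, 255]
    - [0, -0.02, 0.17, -0.05, -0.005, 0.01, 255]
    - [0, -0.06, 0.2, -0.1, -0.01, 0.02, 255]

```text
t: 8.1
eef_pos: [0.4978, 0.2471, 0.2061]
ee_rot: [3.037, 0.162, 0.014]
ft_force: [0.8, 0.3, -1.7]
finger_gap: 0.069
```

send_rows:
  steps:
    - [0, -0.05, 0, -0.04, -0.004, 0.006, 255]
    - [0.002, -0.1, 0, -0.08, -0.008, 0.013, 255]
    - [0.004, -0.15, 0, -0.12, -0.014, 0.02, 255]
    - [0.006, -0.2, 0, -0.16, -0.018, 0.027, 255]
    - [0.006, -0.22, 0, -0.16, -0.018, 0.027, 255]

```text
t: 8.72
eef_pos: [0.5029, 0.0252, 0.2067]
ee_rot: [2.874, 0.19, 0.028]
ft_force: [-0.0, 0.3, -2.4]
finger_gap: 0.069
```

```bash
python3 - <<'E'
from h import *
np.set_printoptions(precision=4,suppress=True)
o=ctrl.get_obs(); print(o['eef_pos'],o['finger_gap'],o['ft_force'],o['wrist_torque'])
for X,h in((-.02,.06),(-.02,.03),(-.012,.03)):
    P,Rt=target(HOOD,X,h); print(X,h,P,delta(P,Rt,o))
E
```

```text
[0.5029 0.0252 0.2067] 0.06944673325403015 [-0.0385  0.2982 -2.4156] [ 0.2237  0.0426 -0.0101]
-0.02 0.06 [ 0.502  -0.0118  0.1872] [-0.001  -0.037  -0.0195 -0.0018  0.0056 -0.001 ]
-0.02 0.03 [ 0.503  -0.0195  0.1582] [ 0.0001 -0.0447 -0.0484 -0.0018  0.0056 -0.001 ]
-0.012 0.03 [ 0.504  -0.0271  0.1603] [ 0.0011 -0.0523 -0.0464 -0.0018  0.0056 -0.001 ]
```

send_rows:
  steps:
    - [0, -0.015, -0.015, 0, 0.003, 0, 255]
    - [0, -0.03, -0.03, -0.002, 0.005, 0, 255]
    - [0, -0.042, -0.044, -0.002, 0.0055, -0.001, 255]
    - [0, -0.0447, -0.0484, -0.002, 0.0055, -0.001, 255]
    - [0, -0.0447, -0.0484, -0.002, 0.0055, -0.001, 255]

```text
t: 9.35
eef_pos: [0.5026, -0.0194, 0.1575]
ee_rot: [2.873, 0.189, 0.018]
ft_force: [-0.1, -0.5, -1.1]
finger_gap: 0.068
```

```bash
python3 - <<'E'
from h import *
import pickle
np.set_printoptions(precision=4,suppress=True)
o=ctrl.get_obs(); print(o['eef_pos'],o['finger_gap'],o['ft_force'],o['wrist_torque'])
w=imaging.camera('wrist'); cv2.imwrite('pics/w7.png',w);pickle.dump(o,open('w7.pkl','wb'))
t=imaging.camera('top');s=imaging.camera('side'); cv2.imwrite('pics/side7.png',s); cv2.imwrite('pics/top7.png',t)
crop(s,215,80,355,205,5,'pics/side7c.png')
crop(cv2.convertScaleAbs(t,alpha=1.4),330,120,500,270,4.5,'pics/top7c.png')
P,Rt=target(HOOD,-.02,.03); print(delta(P,Rt,o))
C=cam('wrist',o)
FP=T2(HOOD,roof2hood([[-.058,.13,0],[0,.125,.009],[.15,.125,.0055],[0,.13,0]]))
print(proj(C,FP))
E
```

```text
[ 0.5026 -0.0194  0.1575] 0.06846476811343769 [-0.0586 -0.4917 -1.0655] [ 0.2238  0.0519 -0.0233]
[ 0.0004 -0.0001  0.0007  0.0001 -0.0013  0.0002]
[[330.7294  13.3685]
 [449.625   19.4775]
 [740.8091  21.8776]
 [442.1939  13.5034]]
```

View pics/w7.png

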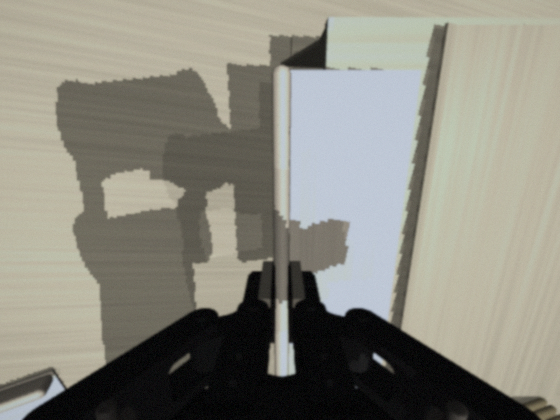

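View pics/side7c.png

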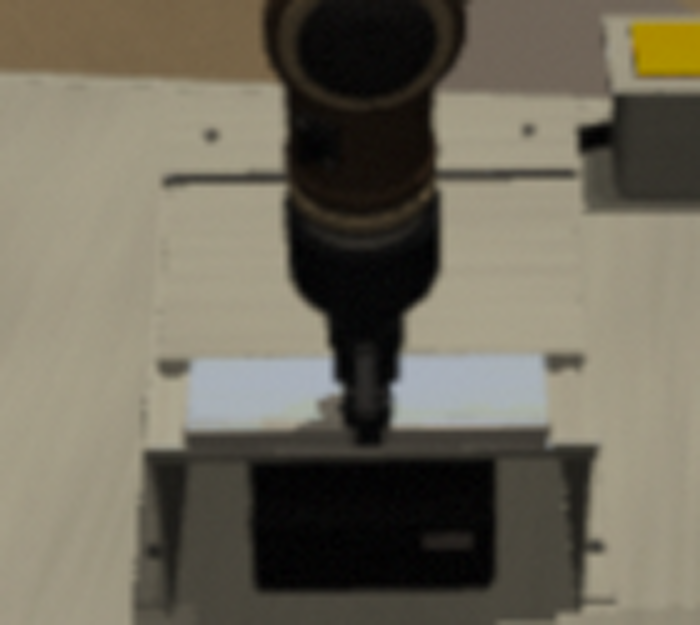

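View pics/top7c.png

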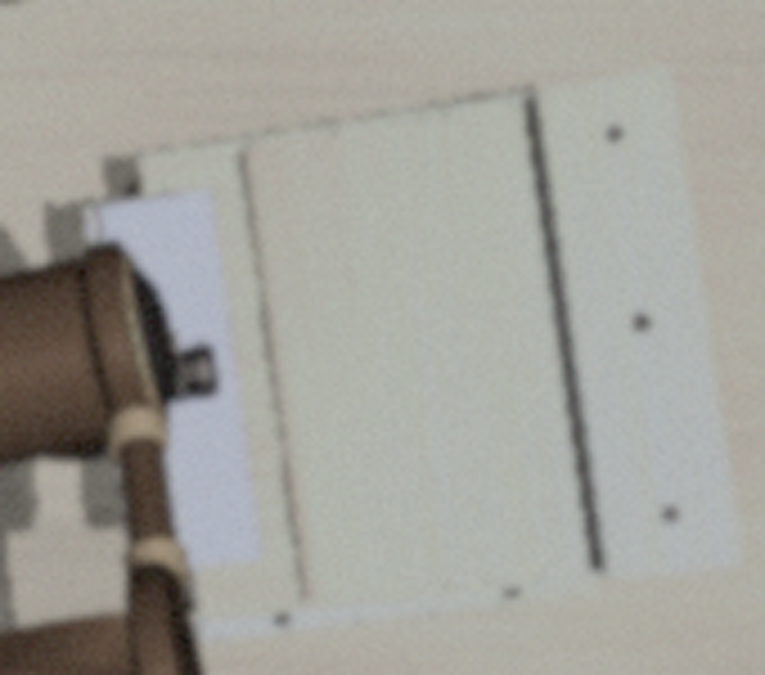

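```bash
python3 - <<'E'
from h import *
import pickle
np.set_printoptions(precision=4,suppress=True)
o=pickle.load(open('w7.pkl','rb')); W=cam('wrist',o);T=cam('top');S=cam('side')
Rr=roofR(HOOD[2]); O=T2(HOOD,roof2hood([[0,0,0]]))[0]
tcp=o['eef_pos']; Rs=R.from_rotvec(o['ee_rot']).as_matrix()@RTS.T
edge=tcp-Rs@np.array([-.064,0,.001])
print('strip rot vs roof (rad)',R.from_matrix(Rr.T@Rs).as_rotvec(),'edge in roof',Rr.T@(edge-O))
def hit(C,uv,pt,n):
    K,Rm,p=C; uv=np.atleast_2d(uv); d=np.c_[uv,np.ones(len(uv))]@np.linalg.inv(K).T@Rm.T
    return p+d*(((pt-p)@n)/(d@n))[:,None]
n=Rr[:,2]
def rl(name,C,strip,hs,flapc,hf,eav):
    h0=(Rr.T@(edge-O))[2]
    a=(hit(C,strip,O+n*(h0+hs),n)-O)@Rr; b=(hit(C,flapc,O+n*hf,n)-O)@Rr; c=(hit(C,eav,O,n)-O)@Rr
    print(name,'strip\n',a,'\nflap\n',b,'\neave\n',c)
rl('top',T,np.array([[210,192],[255,565]])/4.5+[330,120],.0025,np.array([[243,150],[305,600]])/4.5+[330,120],.009,np.array([[138,155],[200,630]])/4.5+[330,120])
rl('side',S,np.array([[190,355],[547,357]])/5+[215,80],.0025,np.array([[157,362],[583,356]])/5+[215,80],.009,np.array([[147,452],[597,449]])/5+[215,80])
rl('wrist',W,np.array([[421,70]]),.0025,np.array([[449,22]]),.009,np.array([[328,17]]))
rl('wrist up',W,np.array([[275,67],[290,67]]),.022,np.array([[449,22]]),.009,np.array([[328,17]]))
E
```

```text
strip rot vs roof (rad) [-0.0013  0.0001  0.0002] edge in roof [-0.0203 -0.0004  0.0293]
top strip
 [[-0.019   0.1007  0.0318]
 [-0.0219 -0.0998  0.0318]] 
flap
 [[-0.0001  0.1235  0.009 ]
 [ 0.     -0.1223  0.009 ]] 
eave
 [[-0.0576  0.1312 -0.    ]
 [-0.0585 -0.1328  0.    ]]
side strip
 [[-0.0173  0.0992  0.0318]
 [-0.0225 -0.1033  0.0318]] 
flap
 [[-0.0022  0.121   0.009 ]
 [-0.0021 -0.1265  0.009 ]] 
eave
 [[-0.0617  0.1246 -0.    ]
 [-0.0638 -0.1314 -0.    ]]
wrist strip
 [[-0.0204  0.0993  0.0318]] 
flap
 [[-0.0001  0.1239  0.009 ]] 
eave
 [[-0.0593  0.1284 -0.    ]]
wrist up strip
 [[-0.0862  0.0979  0.0513]
 [-0.0803  0.0979  0.0513]] 
flap
 [[-0.0001  0.1239  0.009 ]] 
eave
 [[-0.0593  0.1284 -0.    ]]
```

```bash
python3 - <<'E'
from h import *
w=cv2.imread('pics/w7.png'); crop(w,370,0,480,100,7,'pics/w7a.png'); crop(w,370,250,450,340,7,'pics/w7b.png')
E
```

```text
(no output)
```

View pics/w7a.png

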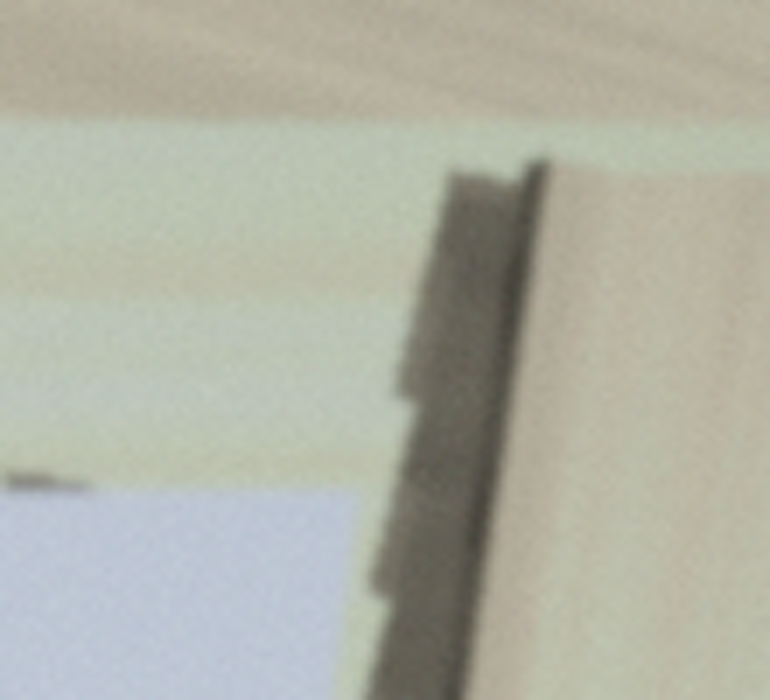

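View pics/w7b.png

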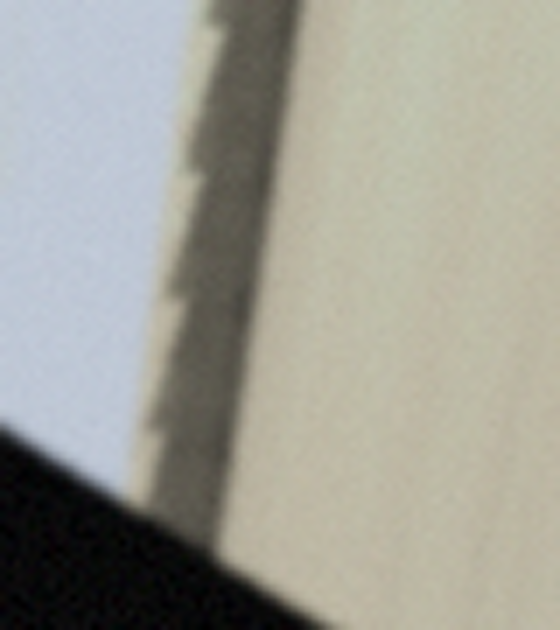

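```bash
python3 - <<'E'
from h import *
import pickle
np.set_printoptions(precision=4,suppress=True)
o=pickle.load(open('w7.pkl','rb')); W=cam('wrist',o)
Rr=roofR(HOOD[2]); O=T2(HOOD,roof2hood([[0,0,0]]))[0]; n=Rr[:,2]
def hit(C,uv,h):
    K,Rm,p=C; uv=np.atleast_2d(uv); d=np.c_[uv,np.ones(len(uv))]@np.linalg.inv(K).T@Rm.T
    return (p+d*(((O+n*h-p)@n)/(d@n))[:,None]-O)@Rr
a=hit(W,[[421.1,69.7],[388.6,320]],.0318);b=hit(W,[[448.3,23.6],[401.4,327.9]],.009);c=hit(W,[[275,67.5],[275,250]],.0513);c2=hit(W,[[291.5,67.5],[288.5,250]],.0513)
for v in(a,b,c,c2): print(v,(v[0]-v[1])[0]/(v[0]-v[1])[1])
E
```

```text
[[-0.0204  0.0995  0.0318]
 [-0.0194 -0.0361  0.0318]] -0.007077993516064436
[[-0.0003  0.1232  0.009 ]
 [-0.     -0.0603  0.009 ]] -0.0017318641576021744
[[-0.0862  0.0977  0.0513]
 [-0.0866  0.0189  0.0513]] 0.005566909089898241
[[-0.0797  0.0977  0.0513]
 [-0.0802  0.0189  0.0513]] 0.006135183812638553
```

```bash
cat > d.py <<'E'
import sys
from h import *
np.set_printoptions(precision=4,suppress=True)
o=ctrl.get_obs(); Rr=roofR(HOOD[2]); O=T2(HOOD,roof2hood([[0,0,0]]))[0]
Rs=R.from_rotvec(o['ee_rot']).as_matrix()@RTS.T; edge=o['eef_pos']-Rs@np.array([-.064,0,.001])
print('t',o['t'],'edge roof',Rr.T@(edge-O),'rot',R.from_matrix(Rr.T@Rs).as_rotvec(),'F roof',Rr.T@o['ft_force'],'M roof',Rr.T@o['wrist_torque'],'gap',o['finger_gap'])
for a in sys.argv[1:]:
    X,h,pt=map(float,a.split(',')); P,Rt=target(HOOD,X,h,pt); print(a,delta(P,Rt,o))
E
python3 d.py=- 2>/dev/null; python3 d.py -- 2>/dev/null; python3 - <<'E'
E
python3 -c "
import sys; sys.argv=['d.py','-0.012,.012,.03','-0.012,.006,.03']; exec(open('d.py').read()); print('roofx',Rr[:,0],'n',Rr[:,2])"
```

```text
t 9.5 edge roof [-0.0202  0.0007  0.0306] rot [ 0.0013 -0.0002  0.0003] F roof [-0.6387  0.1115 -1.2947] M roof [-0.0267  0.1949  0.0283] gap 0.07205975203045367
t 9.5 edge roof [-0.0202  0.0007  0.0306] rot [ 0.0013 -0.0002  0.0003] F roof [-0.6387  0.1115 -1.2947] M roof [-0.0267  0.1949  0.0283] gap 0.07205975203045367
-0.012,.012,.03 [ 0.001  -0.0123 -0.014   0.0298  0.0052 -0.0006]
-0.012,.006,.03 [ 0.0012 -0.0138 -0.0198  0.0298  0.0052 -0.0006]
roofx [ 0.1274 -0.9575  0.2588] n [-0.0341  0.2566  0.9659]
```

send_rows:
  steps:
    - [0.0005, -0.006, -0.007, 0.015, 0.002, 0, 255]
    - [0.001, -0.0123, -0.014, 0.03, 0.005, 0, 255]
    - [0.001, -0.013, -0.017, 0.03, 0.005, -0.0006, 255]
    - [0.0012, -0.0138, -0.0198, 0.03, 0.005, -0.0006, 255]
    - [0.0012, -0.0138, -0.0198, 0.03, 0.005, -0.0006, 255]

```text
t: 10.12
eef_pos: [0.5045, -0.0329, 0.1386]
ee_rot: [2.903, 0.191, 0.016]
ft_force: [-0.1, -0.6, -1.6]
finger_gap: 0.069
```

```bash
python3 d.py " -0.012,.003,.03" " -0.012,.000,.03"; python3 - <<'E'
from h import *
w=imaging.camera('wrist');s=imaging.camera('side');cv2.imwrite('pics/w8.png',w);crop(s,215,80,355,205,5,'pics/side8c.png')
E
```

```text
t 10.125 edge roof [-0.0121 -0.0003  0.0056] rot [-0.0005  0.0303 -0.    ] F roof [ 0.1218 -0.1477 -1.6523] M roof [0.0102 0.2146 0.0301] gap 0.06879332975952004
 -0.012,.003,.03 [ 0.0004 -0.0007 -0.0025 -0.0002 -0.0005  0.0001]
 -0.012,.000,.03 [ 0.0005 -0.0015 -0.0054 -0.0002 -0.0005  0.0001]
```

View pics/w8.png

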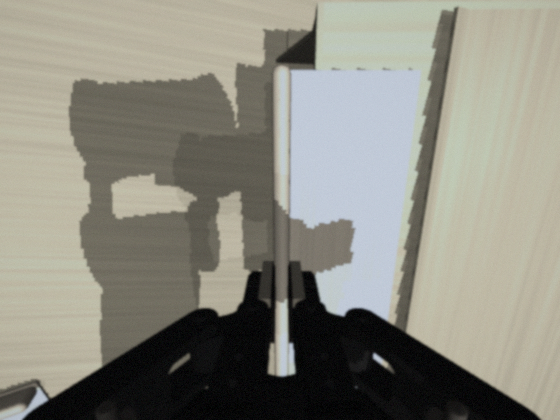

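View pics/side8c.png

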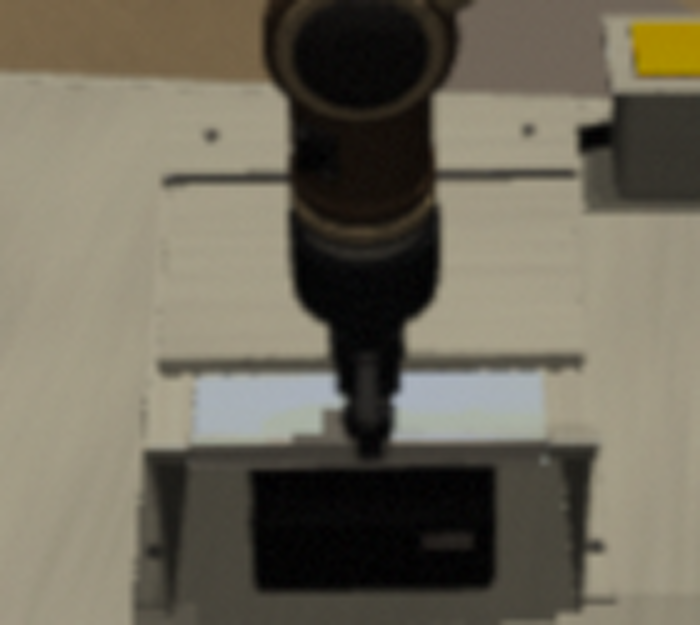

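send_rows:
  steps:
    - [0, 0, -0.001, 0, 0, 0, 255]
    - [0.0001, -0.0003, -0.0017, 0, 0, 0, 255]
    - [0.0003, -0.0007, -0.0025, 0, -0.0005, 0, 255]
    - [0.0003, -0.0009, -0.0032, 0, -0.0005, 0, 255]
    - [0.0003, -0.001, -0.004, 0, -0.0005, 0, 255]

```text
t: 10.85
eef_pos: [0.5051, -0.0338, 0.1349]
ee_rot: [2.903, 0.192, 0.018]
ft_force: [0.3, 0.3, -2.6]
finger_gap: 0.07
```

```bash
python3 d.py " -0.012,.000,.03" " -0.012,-.002,.03"
```

```text
t 10.85 edge roof [-0.0121  0.0002  0.0018] rot [ 0.0008  0.0301 -0.    ] F roof [-0.9251  0.3167 -2.3982] M roof [0.0039 0.2351 0.0134] gap 0.06950757570518308
 -0.012,.000,.03 [-0.0002 -0.0006 -0.0018 -0.0002  0.0008 -0.0002]
 -0.012,-.002,.03 [-0.0001 -0.0011 -0.0037 -0.0002  0.0008 -0.0002]
```

send_rows:
  steps:
    - [0, -0.0002, -0.0005, 0, 0.0008, 0, 255]
    - [0, -0.0003, -0.001, 0, 0.0008, 0, 255]
    - [0, -0.0005, -0.0014, 0, 0.0008, 0, 255]
    - [-0.0001, -0.0006, -0.0018, 0, 0.0008, 0, 255]
    - [-0.0001, -0.0006, -0.0022, 0, 0.0008, 0, 255]

```text
t: 11.48
eef_pos: [0.5052, -0.0342, 0.133]
ee_rot: [2.903, 0.192, 0.018]
ft_force: [-1.0, 2.2, 0.3]
finger_gap: 0.071
```

```bash
python3 d.py " -0.012,-.001,.03" " -0.012,-.003,.03"
```

```text
t 11.475 edge roof [-0.0122  0.0003 -0.0002] rot [0.0004 0.0304 0.    ] F roof [-2.1728 -0.6759  0.9013] M roof [-0.0769  0.2778  0.0349] gap 0.07073613500742296
 -0.012,-.001,.03 [-0.0002 -0.0005 -0.0007 -0.0004  0.0004 -0.0001]
 -0.012,-.003,.03 [-0.0001 -0.001  -0.0027 -0.0004  0.0004 -0.0001]
```

Contact with the ledge comes at h≈0, as the fit predicted. Now I'll slide it uphill with the nose slightly down.

send_rows:
  steps:
    - [0.0006, -0.0048, 0.0015, 0, 0, 0, 255]
    - [0.0013, -0.0096, 0.0028, 0, 0, 0, 255]
    - [0.0019, -0.0144, 0.0041, 0, 0, 0, 255]
    - [0.0025, -0.0192, 0.0054, 0, 0, 0, 255]
    - [0.0031, -0.023, 0.0064, 0, 0, 0, 255]

```text
t: 12.1
eef_pos: [0.5084, -0.0576, 0.1395]
ee_rot: [2.903, 0.191, 0.018]
ft_force: [-0.7, 1.5, -0.2]
finger_gap: 0.071
```

```bash
python3 d.py " 0.022,.0005,.02" " 0.022,0,.03"; python3 - <<'E'
from h import *
w=imaging.camera('wrist');s=imaging.camera('side');cv2.imwrite('pics/w9.png',w);crop(s,215,80,355,205,5,'pics/side9c.png')
E
```

```text
t 12.1 edge roof [ 0.0123  0.0003 -0.    ] rot [ 0.0005  0.0304 -0.0003] F roof [-1.5435 -0.5216  0.213 ] M roof [ 0.0019  0.3158 -0.0246] gap 0.07069723530068217
 0.022,.0005,.02 [ 0.0009 -0.0094  0.0024 -0.0104 -0.0008  0.0002]
 0.022,0,.03 [ 0.0009 -0.0094  0.0025 -0.0005  0.0005  0.0002]
```

View pics/w9.png

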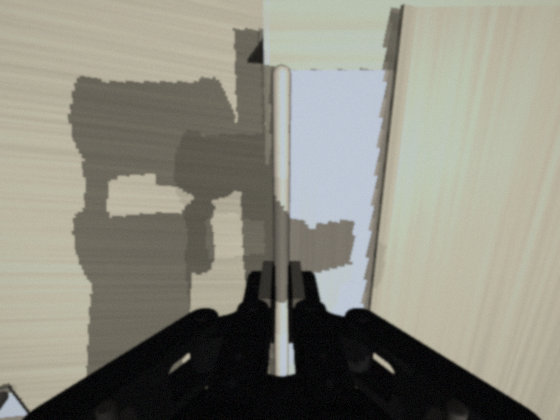

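View pics/side9c.png

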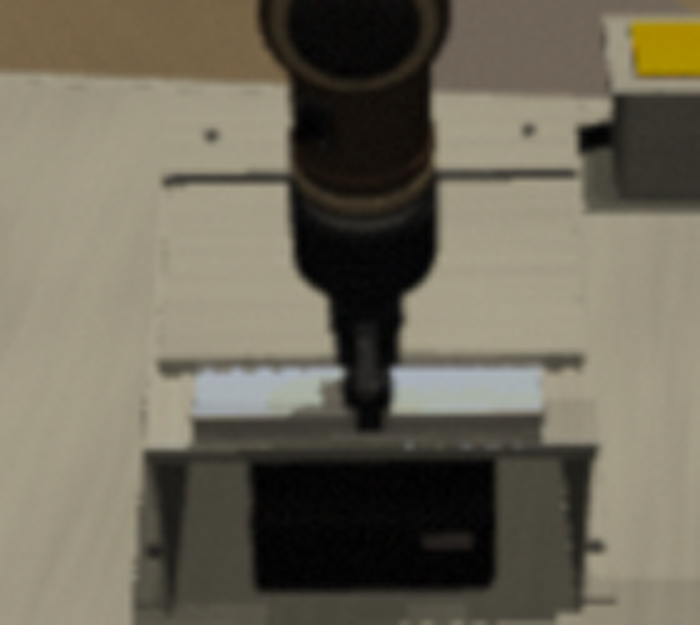

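send_rows:
  steps:
    - [0.0001, -0.003, 0.0008, -0.003, 0, 0, 255]
    - [0.0001, -0.006, 0.0016, -0.006, 0, 0, 255]
    - [0.0002, -0.009, 0.0024, -0.01, 0, 0, 255]
    - [0.0005, -0.0115, 0.003, -0.01, 0, 0, 255]
    - [0.0005, -0.0115, 0.003, -0.01, 0, 0, 255]

```text
t: 12.82
eef_pos: [0.5089, -0.0698, 0.1426]
ee_rot: [2.892, 0.191, 0.017]
ft_force: [0.3, -1.6, -2.0]
finger_gap: 0.065
```

```bash
python3 d.py " 0.030,0,.02" " 0.032,0,.015"
```

```text
t 12.825 edge roof [ 0.0249 -0.0007  0.0006] rot [-0.0009  0.0192  0.0001] F roof [ 1.1     0.1126 -2.3597] M roof [ 0.0422  0.1387 -0.0231] gap 0.06457556726889298
 0.030,0,.02 [ 0.0014 -0.0049  0.0008  0.0009 -0.0008  0.0002]
 0.032,0,.015 [ 0.0017 -0.0069  0.001  -0.004  -0.0015  0.0002]
```

send_rows:
  steps:
    - [0.0001, -0.001, 0, 0, 0, 0, 255]
    - [0.0003, -0.002, 0.0002, 0, 0, 0, 255]
    - [0.0004, -0.003, 0.0005, 0, 0, 0, 255]
    - [0.0005, -0.004, 0.0007, 0, 0, 0, 255]
    - [0.0006, -0.0048, 0.0009, 0, 0, 0, 255]

```text
t: 13.45
eef_pos: [0.5095, -0.0729, 0.1431]
ee_rot: [2.896, 0.189, 0.017]
ft_force: [0.3, 8.1, -0.0]
finger_gap: 0.069
```

```bash
python3 d.py " 0.031,0,.01" " 0.033,0,.0"
```

```text
t 13.45 edge roof [ 0.028  -0.0007  0.0001] rot [-0.0004  0.0228 -0.0013] F roof [-7.766   1.4205  2.0336] M roof [ 0.1138  1.503  -0.0463] gap 0.06880934769832377
 0.031,0,.01 [ 0.001  -0.003  -0.0001 -0.0127 -0.0018  0.0014]
 0.033,0,.0 [ 0.0013 -0.005  -0.0002 -0.0226 -0.0031  0.0014]
```

```bash
python3 d.py " 0.030,-0.001,0" " 0.030,-.003,.0"; python3 - <<'E'
from h import *
import pickle
o=ctrl.get_obs();w=imaging.camera('wrist');s=imaging.camera('side');t=imaging.camera('top');cv2.imwrite('pics/w10.png',w);crop(s,215,80,355,205,5,'pics/side10c.png');cv2.imwrite('pics/top10.png',t);pickle.dump(o,open('w10.pkl','wb'))
E
```

```text
t 13.45 edge roof [ 0.028  -0.0007  0.0001] rot [-0.0004  0.0228 -0.0013] F roof [-7.766   1.4205  2.0336] M roof [ 0.1138  1.503  -0.0463] gap 0.06880934769832377
 0.030,-0.001,0 [ 0.001  -0.0024 -0.0019 -0.0226 -0.0031  0.0014]
 0.030,-.003,.0 [ 0.001  -0.0029 -0.0039 -0.0226 -0.0031  0.0014]
```

View pics/w10.png

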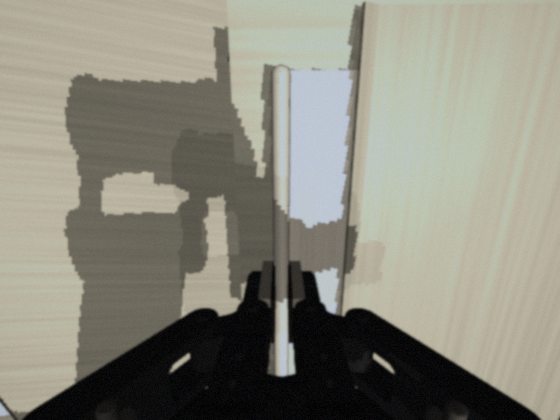

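View pics/side10c.png

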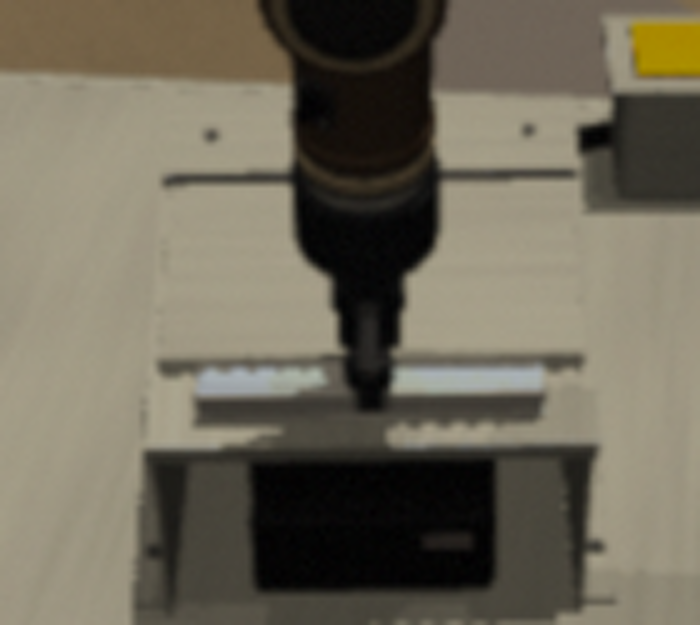

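```bash
python3 - <<'E'
from h import *
import pickle
np.set_printoptions(precision=4,suppress=True)
w=cv2.imread('pics/w10.png'); crop(w,255,40,385,140,6,'pics/w10a.png'); crop(w,255,240,385,320,6,'pics/w10b.png')
t=cv2.imread('pics/top10.png');crop(cv2.convertScaleAbs(t,alpha=1.4),340,130,420,270,5,'pics/top10c.png')
E
```

```text
(no output)
```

View pics/w10a.png

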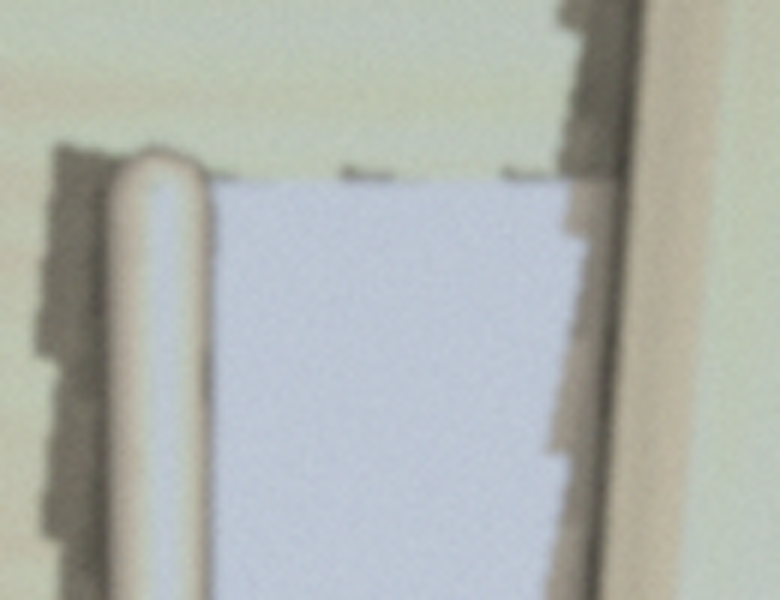

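View pics/top10c.png

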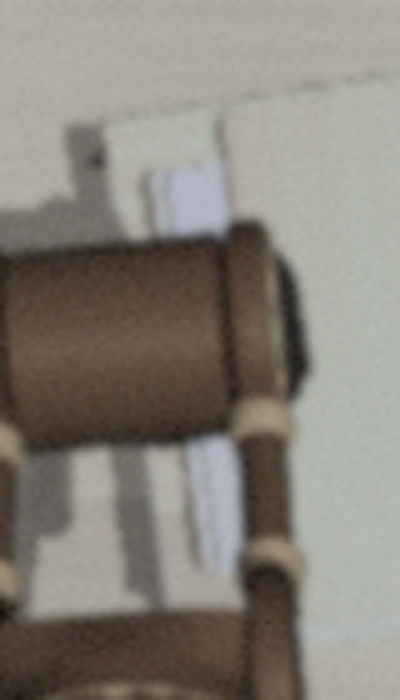

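```bash
cat >> h.py <<'E'
def hitroof(C,uv,h):
    Rr=roofR(HOOD[2]); O=T2(HOOD,roof2hood([[0,0,0]]))[0]; n=Rr[:,2]
    K,Rm,p=C; uv=np.atleast_2d(uv); d=np.c_[uv,np.ones(len(uv))]@np.linalg.inv(K).T@Rm.T
    return (p+d*(((O+n*h-p)@n)/(d@n))[:,None]-O)@Rr
E
python3 - <<'E'
from h import *
import pickle
np.set_printoptions(precision=4,suppress=True)
o=pickle.load(open('w10.pkl','rb')); W=cam('wrist',o)
print('upst',hitroof(W,[[273,90],[290,90]],.0235),'flap',hitroof(W,[[357,90]],.009),'leaf end',hitroof(W,[[300,70]],.003),'flapend',hitroof(W,[[363,5]],.009))
E
python3 d.py " 0.030,-0.002,0.005" " 0.031,-.003,.0"
```

```text
upst [[-0.038   0.0893  0.0235]
 [-0.0312  0.0893  0.0235]] flap [[-0.0014  0.0902  0.009 ]] leaf end [[-0.0266  0.0991  0.003 ]] flapend [[-0.0015  0.1224  0.009 ]]
t 13.6 edge roof [ 0.028  -0.0007  0.0001] rot [-0.0004  0.0226 -0.0011] F roof [-6.2778 -0.112   0.7905] M roof [ 0.1426  1.2635 -0.0284] gap 0.06972050688232344
 0.030,-0.002,0.005 [ 0.001  -0.0026 -0.0026 -0.0174 -0.0024  0.0012]
 0.031,-.003,.0 [ 0.0012 -0.0039 -0.0036 -0.0224 -0.0031  0.0012]
```

The image distance from upstand to flap edge is 33.2 mm, where home is 34 mm, so the step is reached. Next I'll flatten it and press, with a 1 mm centring nudge.

send_rows:
  steps:
    - [-0.0006, -0.0008, -0.0003, -0.006, -0.001, 0.001, 255]
    - [-0.0007, -0.0014, -0.001, -0.012, -0.002, 0.0012, 255]
    - [-0.0007, -0.002, -0.0018, -0.018, -0.003, 0.0012, 255]
    - [-0.0007, -0.0025, -0.0024, -0.022, -0.003, 0.0012, 255]
    - [-0.0007, -0.0025, -0.0026, -0.022, -0.003, 0.0012, 255]

```text
t: 14.22
eef_pos: [0.5096, -0.0732, 0.1421]
ee_rot: [2.876, 0.188, 0.023]
ft_force: [-3.7, 11.5, 10.0]
finger_gap: 0.074
```

```bash
python3 d.py " 0.030,-0.003,0" " 0.031,-.003,.0"
```

```text
t 14.225 edge roof [ 0.0281 -0.0007  0.0002] rot [ 0.0019  0.0035 -0.0018] F roof [-8.8499 -2.1521 12.7122] M roof [-0.3807  1.6244 -0.0129] gap 0.07369429316455776
 0.030,-0.003,0 [ 0.0009 -0.0026 -0.0029 -0.0038  0.0018  0.0012]
 0.031,-.003,.0 [ 0.001  -0.0036 -0.0026 -0.0038  0.0018  0.0012]
```

send_rows:
  steps:
    - [0.0, 0.001, 0.0006, -0.002, 0.001, 0.001, 255]
    - [-0.001, 0.001, 0.0006, -0.003, 0.0018, 0.0012, 255]
    - [-0.0012, 0.0005, 0.0, -0.0038, 0.0018, 0.0012, 255]
    - [-0.0012, -0.001, -0.001, -0.0038, 0.0018, 0.0012, 255]
    - [-0.0012, -0.0022, -0.0022, -0.0038, 0.0018, 0.0012, 255]

```text
t: 14.85
eef_pos: [0.5081, -0.0731, 0.142]
ee_rot: [2.877, 0.185, 0.018]
ft_force: [-10.9, 17.0, 22.7]
finger_gap: 0.07
```

```bash
python3 d.py " 0.030,-0.003,0" " 0.031,-.004,.0"; python3 - <<'E'
from h import *
import pickle
o=ctrl.get_obs();w=imaging.camera('wrist');s=imaging.camera('side');cv2.imwrite('pics/w11.png',w);crop(s,215,80,355,205,5,'pics/side11c.png');pickle.dump(o,open('w11.pkl','wb'));crop(w,255,0,385,140,5,'pics/w11a.png')
E
```

```text
t 14.85 edge roof [ 0.0278 -0.0022  0.0001] rot [-0.0011  0.0045 -0.0033] F roof [-11.8348  -8.513   26.6208] M roof [-1.3242  2.045   0.0853] gap 0.07028501509635487
 0.030,-0.003,0 [ 0.0024 -0.0027 -0.0027 -0.0044 -0.0008  0.0035]
 0.031,-.004,.0 [ 0.0026 -0.0039 -0.0034 -0.0044 -0.0008  0.0035]
```

View pics/w11a.png

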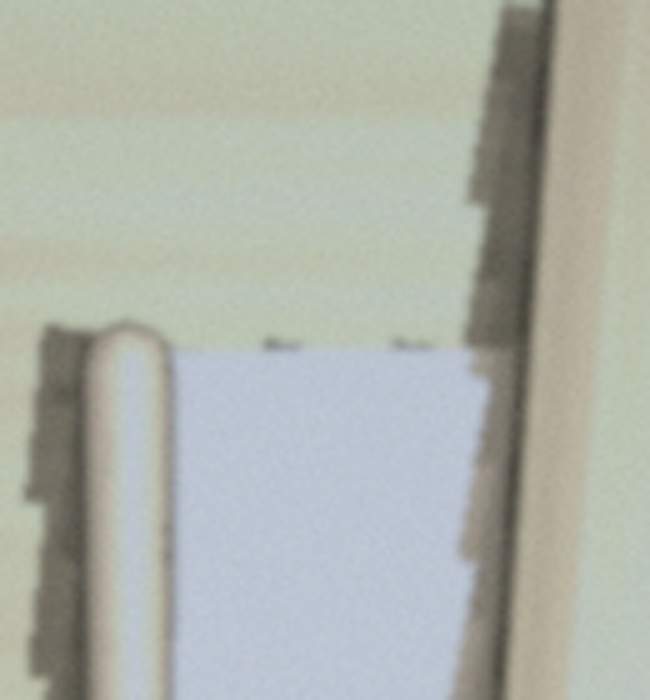

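View pics/side11c.png

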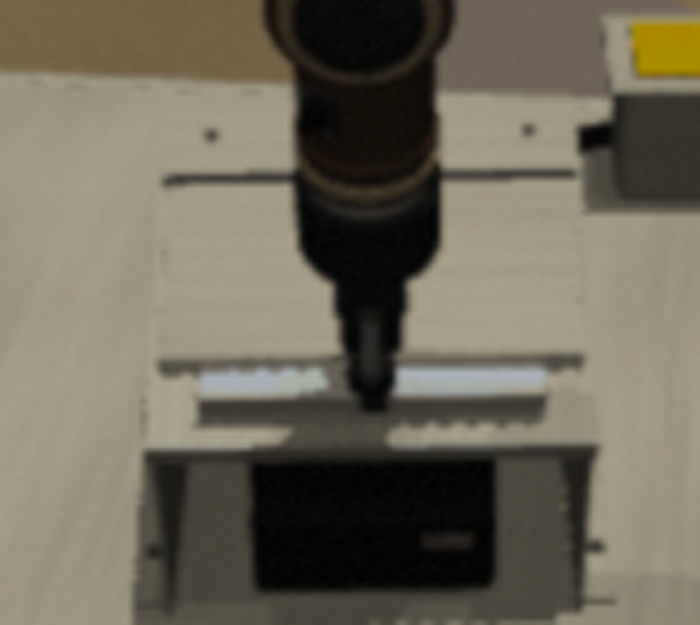

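send_rows:
  steps:
    - [0.0002, -0.0015, -0.0015, -0.002, 0, 0.001, 255]
    - [0.0002, -0.002, -0.002, -0.004, -0.0005, 0.002, 255]
    - [0.0002, -0.0024, -0.0024, -0.0045, -0.0008, 0.003, 255]
    - [0.0002, -0.0024, -0.0024, -0.0045, -0.0008, 0.003, 255]
    - [0.0002, -0.0024, -0.0024, -0.0045, -0.0008, 0.003, 255]

```text
t: 15.58
eef_pos: [0.5081, -0.0731, 0.142]
ee_rot: [2.876, 0.186, 0.019]
ft_force: [-8.5, 13.2, 17.5]
finger_gap: 0.069
```

```bash
python3 d.py; python3 - <<'E'
from h import *
import pickle
o=ctrl.get_obs();w=imaging.camera('wrist');s=imaging.camera('side');t=imaging.camera('top');cv2.imwrite('pics/w12.png',w);cv2.imwrite('pics/side12.png',s);crop(s,215,80,355,205,5,'pics/side12c.png');pickle.dump(o,open('w12.pkl','wb'));crop(w,250,0,390,140,5,'pics/w12a.png');crop(w,250,200,390,340,5,'pics/w12b.png');crop(cv2.convertScaleAbs(t,alpha=1.4),340,130,420,270,5,'pics/top12c.png')
E
```

```text
t 15.575 edge roof [ 0.0278 -0.0022  0.0002] rot [-0.0004  0.0035 -0.0026] F roof [-9.2342 -6.6765 20.5719] M roof [-1.1249  1.654   0.0354] gap 0.06851382724241664
```

View pics/w12a.png

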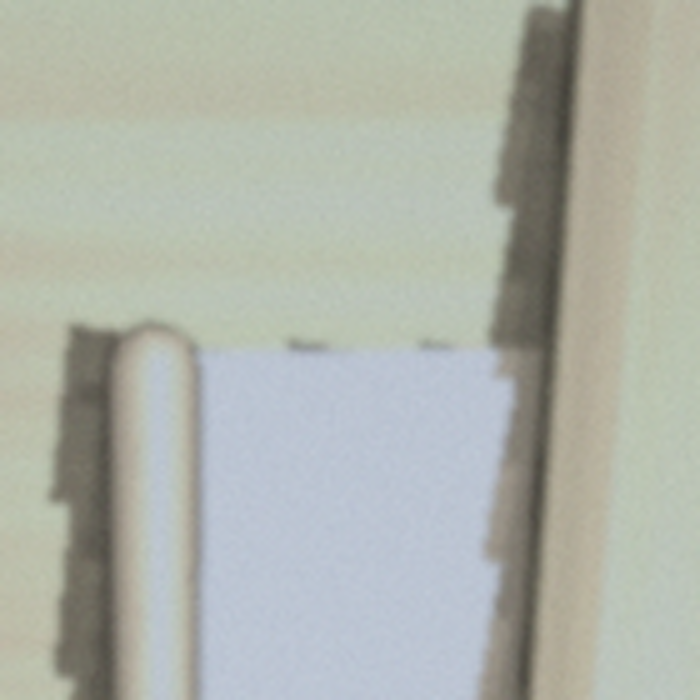

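View pics/w12b.png

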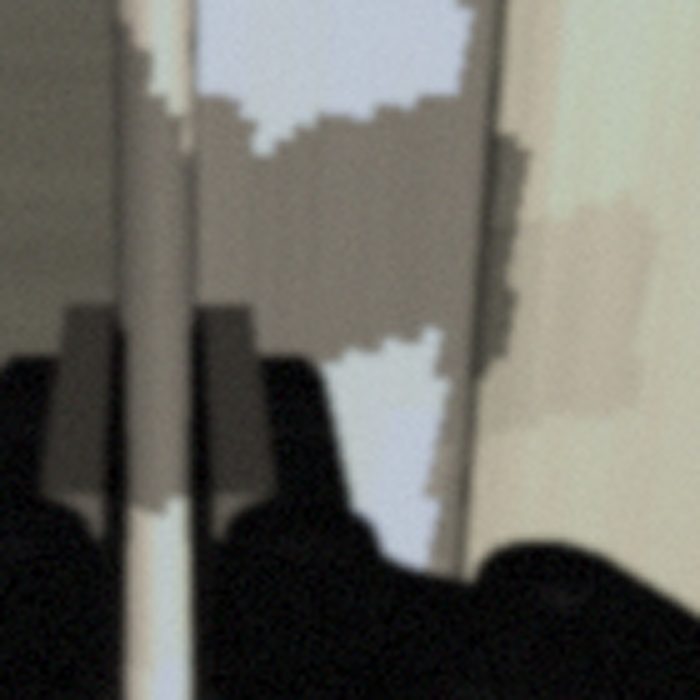

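View pics/side12c.png

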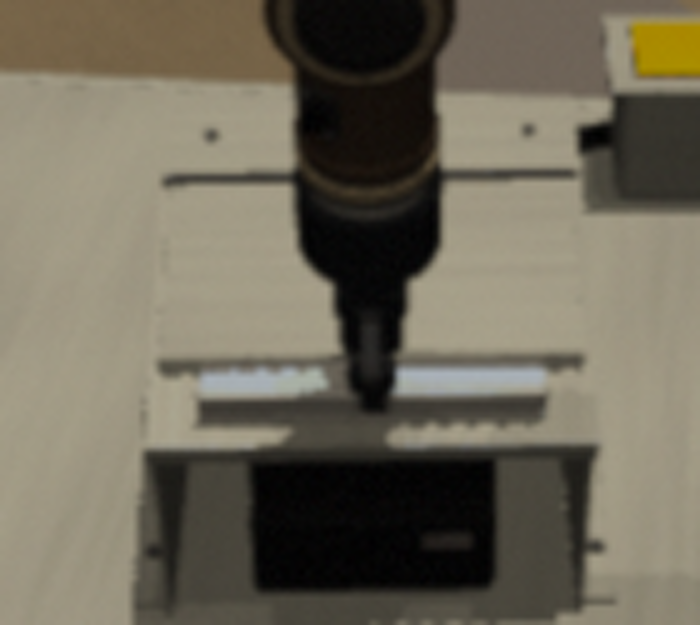

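View pics/top12c.png

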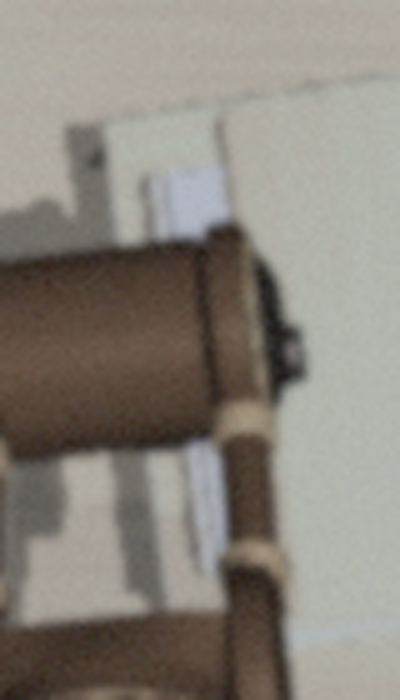

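```bash
python3 - <<'E'
from h import *
import pickle
np.set_printoptions(precision=4,suppress=True)
o=pickle.load(open('w12.pkl','rb')); W=cam('wrist',o)
f=hitroof(W,[[359.6,70],[355.6,138],[349.4,220],[342.6,300]],.009);u=hitroof(W,[[289.4,80],[288.4,250]],.022);u2=hitroof(W,[[273,80],[274.5,250]],.022)
for v in(f,u,u2): print(v,np.polyfit(v[:,1],v[:,0],1))
print(hitroof(W,[[310,70]],.0025),hitroof(W,[[365.5,1]],.009))
E
```

```text
[[-0.0013  0.0968  0.009 ]
 [-0.0008  0.0681  0.009 ]
 [-0.0008  0.0277  0.009 ]
 [-0.0013 -0.0197  0.009 ]] [ 0.0005 -0.0011]
[[-0.0321  0.0916  0.022 ]
 [-0.032   0.017   0.022 ]] [-0.0005 -0.032 ]
[[-0.0386  0.0916  0.022 ]
 [-0.0387  0.017   0.022 ]] [ 0.0009 -0.0387]
[[-0.0223  0.0976  0.0025]] [[-0.001   0.1222  0.009 ]]
```

send_rows:
  steps:
    - [-0.0004, -0.0024, -0.0024, -0.0035, -0.0005, 0.0025, 255]
    - [-0.0004, -0.0028, -0.0029, -0.0035, -0.0005, 0.0025, 255]
    - [-0.0004, -0.003, -0.0033, -0.0035, -0.0005, 0.0025, 255]
    - [-0.0004, -0.003, -0.0033, -0.0035, -0.0005, 0.0025, 255]
    - [-0.0004, -0.003, -0.0033, -0.0035, -0.0005, 0.0025, 255]

```text
t: 16.35
eef_pos: [0.5081, -0.0731, 0.142]
ee_rot: [2.878, 0.185, 0.022]
ft_force: [-10.4, 15.8, 22.4]
finger_gap: 0.067
```

```bash
python3 d.py; python3 - <<'E'
from h import *
w=imaging.camera('wrist');s=imaging.camera('side');cv2.imwrite('pics/w13.png',w);cv2.imwrite('pics/side13.png',s)
E
python3 d.py
```

```text
t 16.35 edge roof [ 0.0278 -0.0023  0.0001] rot [ 0.0012  0.0046 -0.0034] F roof [-10.6428  -8.2186  26.0467] M roof [-1.2861  1.9481  0.0762] gap 0.0667025978374778
t 16.45 edge roof [ 0.0278 -0.0022  0.0001] rot [ 0.0013  0.0045 -0.0034] F roof [-10.7216  -7.2038  25.7464] M roof [-1.2026  1.9083  0.0861] gap 0.07073483507614298
```

View pics/w13.png

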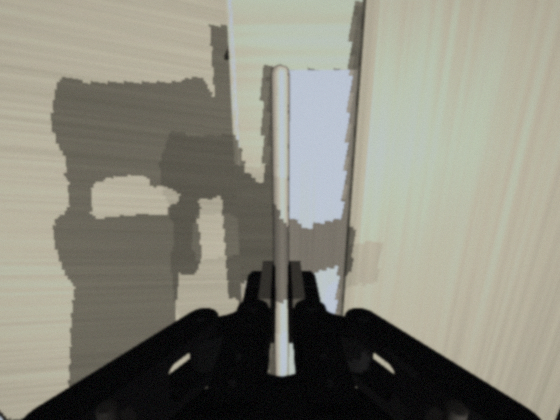

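View pics/side13.png

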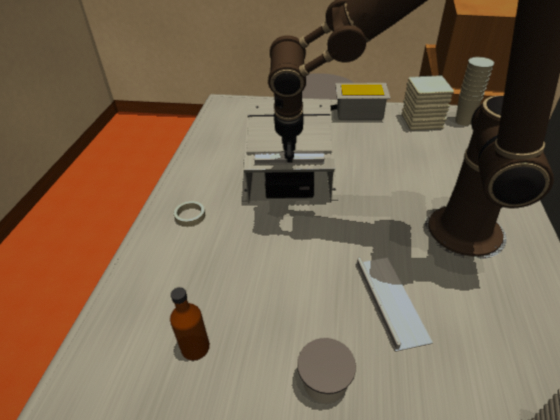

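CoP estimate: the normal force acts right under the upstand. I'll do one last hold with a slightly more nose-down command, so the pressure spreads over the leaf.

send_rows:
  steps:
    - [-0.0004, -0.003, -0.0033, 0.001, 0, 0.0025, 255]
    - [-0.0004, -0.003, -0.0034, 0.003, 0, 0.0025, 255]
    - [-0.0004, -0.003, -0.0034, 0.005, 0.0005, 0.0025, 255]
    - [-0.0004, -0.003, -0.0034, 0.005, 0.0005, 0.0025, 255]
    - [-0.0004, -0.003, -0.0034, 0.005, 0.0005, 0.0025, 255]

```text
t: 17.08
eef_pos: [0.5081, -0.073, 0.142]
ee_rot: [2.887, 0.185, 0.023]
ft_force: [-9.1, 16.2, 22.0]
finger_gap: 0.067
```

```bash
python3 d.py; python3 - <<'E'
from h import *
w=imaging.camera('wrist');cv2.imwrite('pics/w14.png',w);s=imaging.camera('side');crop(s,215,80,355,205,5,'pics/side14c.png')
E
python3 d.py
```

```text
t 17.075 edge roof [ 0.0277 -0.0023 -0.0005] rot [ 0.0029  0.0143 -0.0042] F roof [-10.9749  -6.9086  25.7177] M roof [-1.2966  1.9842  0.1134] gap 0.06711849367510549
t 17.175 edge roof [ 0.0276 -0.0023 -0.0005] rot [ 0.0029  0.0143 -0.0041] F roof [-11.8663  -7.061   26.5176] M roof [-1.209   1.9924  0.1501] gap 0.06848023567857772
```

View pics/w14.png

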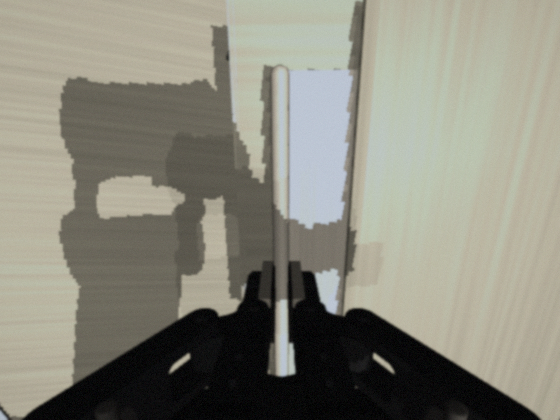

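View pics/side14c.png

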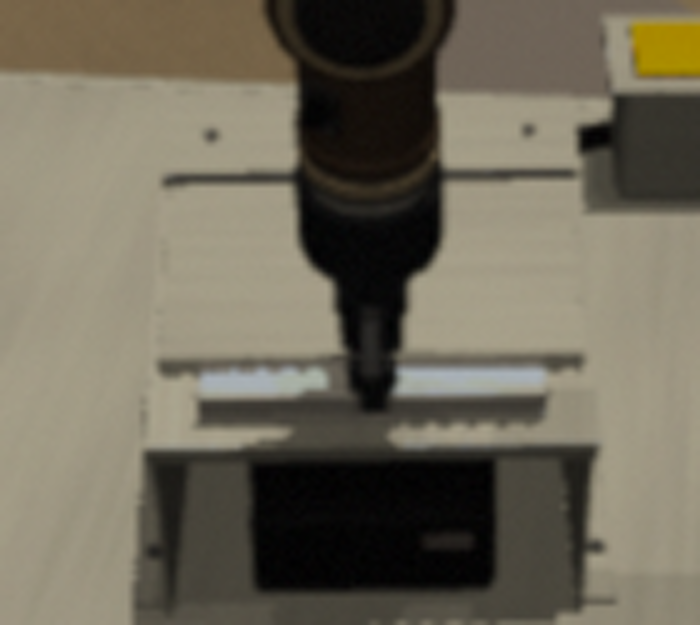

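Pitching the tool by 0.01 rad nose-down barely changed the moment. I'll bias it a bit further until the centre of pressure visibly moves forward, which would prove the flat edge is down as well.

send_rows:
  steps:
    - [-0.0004, -0.003, -0.0034, 0.004, 0.0005, 0.0025, 255]
    - [-0.0004, -0.003, -0.0034, 0.008, 0.001, 0.003, 255]
    - [-0.0004, -0.003, -0.0034, 0.012, 0.0015, 0.003, 255]
    - [-0.0004, -0.003, -0.0034, 0.012, 0.0015, 0.003, 255]
    - [-0.0004, -0.003, -0.0034, 0.012, 0.0015, 0.003, 255]

```text
t: 17.8
eef_pos: [0.5081, -0.0727, 0.1419]
ee_rot: [2.905, 0.186, 0.024]
ft_force: [-10.0, 16.9, 21.3]
finger_gap: 0.069
```

```bash
python3 d.py; python3 - <<'E'
from h import *
imaging.camera('side')
E
python3 d.py
```

```text
t 17.8 edge roof [ 0.0274 -0.0022 -0.0016] rot [ 0.0045  0.0314 -0.0042] F roof [-11.9381  -7.6856  25.2539] M roof [-1.2864  1.9502  0.1631] gap 0.06926213845588872
t 17.85 edge roof [ 0.0274 -0.0022 -0.0016] rot [ 0.0045  0.0313 -0.0042] F roof [-10.718   -7.3841  25.7209] M roof [-1.2675  1.9506  0.1422] gap 0.07035254880351098
```

```bash
python3 - <<'E'
from h import *
np.set_printoptions(precision=2,suppress=True)
w=imaging.camera('wrist');cv2.imwrite('pics/w15.png',w)
for n in ('w7','w8','w9','w10','w11','w12','w13','w14','w15'):
    g=cv2.cvtColor(cv2.imread(f'pics/{n}.png'),cv2.COLOR_BGR2GRAY).astype(float)
    r=[]
    for a,b in((80,100),(100,125),(130,160),(160,190)):
        p=g[a:b,260:305].mean(0); d=np.diff(p)
        # left edge: strongest positive gradient; inner edge strongest gradient right
        def sub(lo,hi,s):
            q=np.clip(s*d[lo-260:hi-260],0,None); k=q.argmax(); sl=slice(max(k-2,0),k+3); return lo+.5+(np.arange(len(q))[sl]*q[sl]).sum()/q[sl].sum()
        r+= [sub(266,280,1),sub(284,298,-1)]
    c=g[60:80,298:330].mean(1); dd=np.abs(np.diff(c)); k=dd.argmax(); sl=slice(k-2,k+3)
    print(n,np.array(r),'endrow',60.5+(np.arange(len(dd))[sl]*dd[sl]).sum()/dd[sl].sum())
E
```

```text
w7 [273.54 288.09 273.67 287.74 273.93 287.53 274.13 287.26] endrow 69.0904547726137
w8 [273.52 288.1  273.61 287.73 273.92 287.53 274.09 287.31] endrow 69.41997934950955
w9 [273.19 287.89 273.78 287.74 273.92 287.5  274.08 287.28] endrow 69.93007915567283
w10 [273.02 287.47 273.15 287.44 273.68 287.27 273.86 286.9 ] endrow 69.42739726027398
w11 [272.16 286.75 272.7  286.74 273.   286.55 273.52 286.42] endrow 69.21079429735234
w12 [272.62 287.12 272.86 286.94 273.09 286.77 273.61 286.48] endrow 70.09175257731958
w13 [272.16 286.77 272.67 286.73 273.02 286.57 273.54 286.44] endrow 70.12588235294118
w14 [272.01 286.47 272.19 286.49 272.84 286.41 273.11 286.37] endrow 69.98769574944072
w15 [271.89 286.45 272.14 286.42 272.7  286.32 273.02 286.28] endrow 70.27915632754342
```

```bash
python3 - <<'E'
from h import *
np.set_printoptions(precision=2,suppress=True)
def row(g,a,b):
    c=g[60:80,a:b].mean(1); lo=c[:5].mean(); 
    d=np.diff(c); k=5+np.abs(d[5:15]).argmax(); sl=slice(k-2,k+3); q=np.abs(d[sl]); return 60.5+(np.arange(len(d))[sl]*q).sum()/q.sum()
for n in ('w7','w8','w10','w11','w12','w13','w14','w15'):
    im=cv2.imread(f'pics/{n}.png').astype(float); g=im[:,:,0]-im[:,:,2]  # blue minus red: leaf is bluish
    print(n,np.array([row(g,a,a+10) for a in (294,304,314,324,334)]))
E
```

```text
w7 [69.26 69.31 69.28 69.28 69.4 ]
w8 [68.95 68.96 69.38 69.54 69.53]
w10 [69.59 69.52 69.49 69.53 69.53]
w11 [69.37 69.2  69.16 69.1  69.22]
w12 [69.41 69.35 69.4  69.29 69.25]
w13 [69.3  69.31 69.44 69.41 69.46]
w14 [69.65 69.34 69.44 69.4  69.33]
w15 [69.67 69.38 69.4  69.44 69.2 ]
```

```bash
python3 d.py; python3 -c "
from cell import ticket; print(ticket.hand_in())"
```

```text
t 17.9 edge roof [ 0.0274 -0.0022 -0.0016] rot [ 0.0046  0.0313 -0.0042] F roof [-12.1912  -6.4237  24.9969] M roof [-1.2772  1.9186  0.109 ] gap 0.07047951507052419
the job is handed in; nothing more can be done
None
```

I fitted the smaller strip under the flap against the step and handed the job in at about 18 s. The gripper is still holding it, pressing at about 25 N square to the roof and 12 N up the slope.

**How it went**
- The first grip closed on air. The fingertips end about 6 mm behind the TCP, not 11 mm ahead as stated, so I regripped lower.
- I touched the strip's flat edge down on the bare ledge, slid it up nose-down until it met the step, then flattened and pressed it. A 1 mm sideways nudge centred it.

**Last checks**
- **Home:** the upstand sits 34.2 mm from the flap's edge in the wrist image, against 34 mm when home. The arm's own reading put the strip about 2 mm short, which is within calibration error.
- **Centred:** within about 1 mm of the flap and roof, by the side and wrist views.
- **Square:** within about 0.001 rad of the flap's edge in the wrist view.
- **Flap and bystanders:** the flap looks unmoved in the side pictures. The last full view, just before the final pressing, shows the bottle, tub and tape roll where they were.

**Less certain**
- **Flatness:** this is inferred, not seen. I added a nose-down bias to show the far edge was down. The tool tilted about 1.8°, but the moment hardly changed, so that test proved nothing.
- **Evidence for flat:** the slope of the leaf's end line suggests the gripper swivelled on the upstand while the strip stayed flat. That measurement is under a pixel and noisy.
- **Side load:** about 6–7 N across the roof remains.

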